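Find the slab clamp with the right grip by feel

TASK

Draw the steel feeler blade out of its wooden stand and try it point-down in each of the three spring clamps on the rack in turn, starting with the clamp on the robot's left, then the middle one, then the right one, feeling the drag and never forcing it: one clamp is slack, one is far too stiff to go in gently, and one grips with a light, steady drag. Then leave the feeler standing upright, fully home and released, in the clamp with the light, steady drag, and do not disturb the other things on the bench.

Things in the scene. Friction and masses are not known exactly. Their poses are not given: they have to be found in the camera images.
- feeler: Loose feeler, 120 g, standing point-down: steel blade 24 mm wide (y), 7 mm thick (x), 55 mm long, under a black handle 30 (y) x 14 (x) x 44 mm high. The lowest 14 mm of the blade taper on both faces to about 3 mm at the tip; the two faces are alike. Origin at the middle of the tip, z up. At the start its lowest 30 mm stand in the stand's slot.
- feeler_grip (a point): Centre of the feeler's handle, 77 mm above the tip: hold it here, across its 14 mm thickness.
- feeler_tip (a point): Middle of the tip of the feeler's blade.
- stand: Fixed wooden block 60 (x) x 70 (y) x 40 mm high with the upright slot for the feeler, open at the top, 30 mm deep, the blade's width along its y, about 1.5 mm of play all round. Origin under its centre.
- rack: Fixed rack: base plate 125 x 330 mm, 12 mm thick, with a fixed aluminium bar 310 mm long along the robot side, whose clamping face is the rack's plane x = 0, and three equal steel jaws 40 mm wide (y) facing it, sprung towards it. Origin on the bench, x away from the robot, y to its left, z up. Grey spring blocks behind the jaws are lower than the mouths.
- rack_face (a point): Lower edge of the flare on the bar's clamping face, at its middle, 38 mm above the bench. Below it a gap at rest is 3 mm wide (rack x = 0 to 3 mm) and a jaw yields up to 12 mm to +x. Above it the gap flares over 14 mm up to the mouth, where it is 13 mm wide: the bar leans back 4 mm, the jaw 6 mm (x = -4 to +9 mm).
- rack_floor (a point): Floor of the middle clamp's gap (a thin steel strip), 14 mm above the bench. The springs look alike and sit differently each time: with the 7 mm blade home they press with about 0.75, 6 or 30 N (0.15, 1.2 or 6 N per mm, rising from 1 mm worth), so that at a friction near 0.6 the drag going in is about 1 N (slack), 4 to 8 N (right) or over 25 N (too stiff). Over 20 N on the rack's bar is forcing it.
- mouth_left (a point): Mouth of the clamp on the robot's left (rack y = +110 mm), 52 mm above the bench, 38 mm above the gap's floor, at rack x = 3.5 mm, where the middle of a blade lies that rests flat on the bar. Axes as the rack's.
- mouth_middle (a point): The same for the middle clamp (rack y = 0).
- mouth_right (a point): The same for the clamp on the robot's right (rack y = -110 mm).
- ammonite_mid (a point): Bystander, loose, to be left alone: rounded ammonite fossil, 60 mm across, 22 mm high.
- slab_mid (a point): Bystander, loose, to be left alone: flat stone slab with a fossil, 70 x 110 x 12 mm.
- brush_mid (a point): Bystander, loose, to be left alone: brush lying flat.
- scribe_mid (a point): Bystander, loose, to be left alone: orange-bodied engraving pen lying on its foot, 34 mm thick, 120 mm long.
- cup_mid (a point): Bystander, loose, to be left alone: white cup, 76 mm across, 95 mm high.
- resin_mid (a point): Bystander, loose, to be left alone: amber bottle of resin, 56 mm across, 120 mm high.
- spatula_mid (a point): Bystander, loose, to be left alone: small metal spatula lying flat.
There are look-alikes about, which are no part of the job. What is shaped like the feeler but red or white is not meant.

How it is judged:
By the outcome, as a careful person would: the job done as asked, in the order asked, and still so for the second after the job is handed in, with the robot touching nothing.
It also fails if it takes over 64 s, if anything falls off the work surface, if the arm or the gripper's body presses on something with over 40 N, if the wrist force passes 120 N, or if a joint passes its speed limit or range.

ROBOT

A 6-joint arm with a two-finger parallel gripper is mounted at the origin on the work surface. World frame = base frame: x ahead of the robot, y to its left, z up, the work surface at z = 0. Lengths are in m, angles in rad, forces in N, time in s.
With the tool pointing down it reaches from about 0.35 to 0.975 m from the base axis. Payload 4.9 kg.
Tool frame: the origin (TCP) lies midway between the tips of the shut fingers; the grasp point (between the pads) lies 19 mm behind it; x points along the fingers, z is the direction in which the jaws open and shut, and the axes are right-handed (so a half turn about x gives the same grasp; the last joint's range is limited). The gripper opens to 85 mm and grips with 20 to 120 N. Pads are 22 mm wide; open, the fingers measure 114 mm over their backs; the gripper's body (76 mm by 85 mm) begins 54 mm behind the grasp point. The pads swing forward as they close: fully open they stand 13 mm farther back than shut.
Start: joints at [1.102, 0.053, 1.613, -0, 1.476, -0.119], TCP at [0.214, 0.587, 0.231] pointing down, gripper open.
Joint ranges: [-3.01, 3.01], [-1.01, 2.22], [0.06, 2.58], [-1.02, 4.17], [0.09, 2.62], [-3.14, 3.14]. Speed limits (rad/s): [2.57, 2.57, 3.14, 3.14, 3.14, 3.14].

INTERFACE

Orientations are given as a unit quaternion [w, x, y, z].
In Python, from plant import state, cams, workorder, nets gives the robot as it stands.
- The arm moves only by the tool play_rows, never from a script. Its argument "motion" is a list of rows, each a list of 3 entries, a list of its own where there are three numbers: the closure, from -1 (fully open) to 1 (shut), then the shift along the world's x, y, z in m, then the turn about the world's z in rad. A call has 1 to 5 rows; each row is the pose to reach, as a shift and turn from the pose commanded when the call began; what a row does not reach only later rows make up. A row lasts 1/10 s, in which the tool goes at most 50 mm and 8.59 degrees, less where a joint would pass 70% of its speed; a pose out of reach is approached as far as the arm can. A call with a gripper value outside its range is refused whole. The fingers move at their own pace and stop on an object; the grip force is fixed at half the most. Time passes only in rows, so rows that repeat a pose let the fingers close. It gives the time, the measured TCP pose, the force and the opening at its end, in the units of the state.
- state(): the state, without advancing time (a new reading comes with each control period).
- cams.grab_frame(name): name is "side" or "top"; returns (picture, depth): 480x640x3 uint8, red, green, blue; 480x640 float32, m along the optical axis (not along the pixel's ray), 0 where there is no reading.
- cams.camera_info(name): a dict with "K" (3x3 intrinsics, pixels), "rvec" (rotation vector, rad) and "tvec" (3), from world to camera coordinates, as OpenCV has them. Camera axes: x right, y down, z forward; pixel columns grow to the right and rows downward; lengths in m; the calibration is good to about 2 mm. A picture is of the moment at which its call begins. camera_info takes no time and is no camera call.
- workorder.job_done(): hands the job in, once; it reports no verdict.
Trained networks look in the newest picture that a camera, given by its name, has taken for a name from the list of things; names that differ only in an ending like _2 or _b are one class to them, and where a whole thing is asked for, a point or a joint stands for the part that bears it (a point fixed in the world has none). Each returns a list of dicts, best first, with "score" (0 to 1); they miss things now and then, are a little off and sometimes report something else, mostly with a low value. They report only what shows in the picture. A call takes as long as a camera call. They do not tell look-alikes from the thing itself.
- nets.recognise(camera, target): "at" ([x, y, z] in m, in world coordinates, good to about 4 mm: the middle of the surface that is visible of it).
- nets.landmark_of(camera, target): "at" ([x, y, z] in m, in world coordinates, good to about 4 mm: a listed point, or the origin of a listed thing).
The state is a dict: "time": time; "joint_pos": joint angles; "joint_vel": joint speeds; "joint_efforts": joint torques, N m; "tool_pos": TCP position; "tool_rot": TCP orientation; "contact_force": force on the tool from outside, world axes, zero at the start; "ft_torque": the same for the moment, N m; "gripper_width": opening from 0.0 (shut) to 1.0 (fully open).
Only numpy, scipy, OpenCV 4.12 (cv2) and the standard library are available. Lean on these libraries where they do the work, as an engineer would, in place of code of your own. Each camera call takes 0.05 s, during which the arm holds its last target.

## Working session

There is one attempt and no reset: what is moved stays moved. The work goes in short steps, Python scripts to look and compute and a tool call to move; the robot and the scene stay as the last step left them, time stands still between calls to the robot, and variables do not carry over. Pictures are saved under pics/ and viewed, and the job is handed in when it is done.

Besides the shell and the picture viewer there is one more tool, called as name(argument=value, ...), one argument or row to a line, values as JSON. play_rows: Moves the arm, as the interface text tells. Its arguments: {"type":"object","properties":{"motion":{"type":"array","items":{"type":"array"}}},"required":["motion"]}

```bash
ls; mkdir -p pics; cat > h.py <<'E'
import numpy as np, cv2
from plant import state, cams, workorder, nets
def grab(n,fn=None):
    p,d=cams.grab_frame(n)
    if fn: cv2.imwrite('pics/'+fn,p[:,:,::-1])
    return p,d
def cam(n):
    c=cams.camera_info(n); R=cv2.Rodrigues(np.array(c['rvec'],float))[0]
    return np.array(c['K'],float),R,np.array(c['tvec'],float).ravel()
def proj(n,P):
    K,R,t=cam(n); q=K@(R@np.array(P,float)+t); return q[:2]/q[2]
def unproj(n,u,v,d):
    K,R,t=cam(n); return R.T@(np.linalg.inv(K)@np.array([u,v,1.])*d-t)
def cloud(n,d):
    K,R,t=cam(n); v,u=np.mgrid[:480,:640]; x=np.stack([u,v,np.ones_like(u)],-1)@np.linalg.inv(K).T*d[...,None]
    return (x-t)@R
E
python3 - <<'E'
from h import *
np.set_printoptions(precision=4,suppress=True)
for n in('side','top'):
    p,d=grab(n,n+'0.png'); np.save(n+'0.npy',d); np.save(n+'0p.npy',p)
    print(n,cam(n))
    for t in ['feeler_grip','feeler_tip','stand','rack','rack_face','rack_floor','mouth_left','mouth_middle','mouth_right']:
        for r in nets.landmark_of(n,t)[:3]: print(t,np.round(r['at'],4),round(r['score'],2),proj(n,r['at']).round())
s=state();print(s)
E
```

```text
pics
side (array([[516.9531,   0.    , 312.1662],
       [  0.    , 516.9531, 234.3352],
       [  0.    ,   0.    ,   1.    ]]), array([[-0.9007, -0.4343,  0.0132],
       [-0.3239,  0.651 , -0.6865],
       [ 0.2896, -0.6226, -0.727 ]]), array([0.5234, 0.2564, 0.8926]))
feeler_grip [0.5467 0.2818 0.0865] 0.8 [255. 364.]
feeler_grip [0.503  0.4341 0.0646] 0.71 [228. 472.]
feeler_grip [0.5044 0.3041 0.0638] 0.55 [272. 393.]
feeler_tip [0.4505 0.2947 0.0002] 0.89 [306. 420.]
feeler_tip [ 0.5076  0.3907 -0.0003] 0.84 [245. 459.]
feeler_tip [0.5469 0.2892 0.0107] 0.6 [255. 390.]
stand [0.5449 0.2826 0.0035] 0.86 [259. 389.]
rack [ 0.5294 -0.1584  0.0031] 0.96 [364. 225.]
rack_face [ 0.524  -0.1608  0.0377] 0.87 [369. 214.]
rack_floor [ 0.5303 -0.1582  0.0137] 0.86 [364. 222.]
mouth_left [ 0.5191 -0.0444  0.0535] 0.65 [350. 246.]
mouth_middle [ 0.5262 -0.1605  0.0565] 0.75 [368. 207.]
mouth_right [ 0.5414 -0.2633  0.0544] 0.57 [379. 178.]
top (array([[455.38  ,   0.    , 323.9808],
       [  0.    , 455.38  , 238.1534],
       [  0.    ,   0.    ,   1.    ]]), array([[-0.0151, -0.9997,  
[... 666 characters left out ...]
ack_face [0.5489 0.2843 0.0095] 0.27 [195. 263.]
rack_floor [ 0.5298 -0.1549  0.0164] 0.78 [390. 268.]
mouth_left [0.7092 0.3507 0.0486] 0.6 [162. 189.]
mouth_right [ 0.5425 -0.2677  0.0533] 0.66 [444. 260.]
{'time': 1.0, 'joint_pos': array([ 1.102 ,  0.0527,  1.6129, -0.    ,  1.476 , -0.119 ]), 'joint_vel': array([ 0.0014, -0.0006,  0.0019, -0.0002,  0.0001, -0.0005]), 'joint_efforts': array([ -0.0014, -39.3692, -37.047 ,  -0.0002,   0.0007,  -0.    ]), 'tool_pos': array([0.2142, 0.5871, 0.2313]), 'tool_rot': array([ 0.5794, -0.4054,  0.5794,  0.4054]), 'contact_force': array([ 0.6529, -0.6348,  0.5138]), 'ft_torque': array([-0.0365,  0.0551, -0.0292]), 'gripper_width': 1.0010411394136562}
```

View images.

View pics/side0.png

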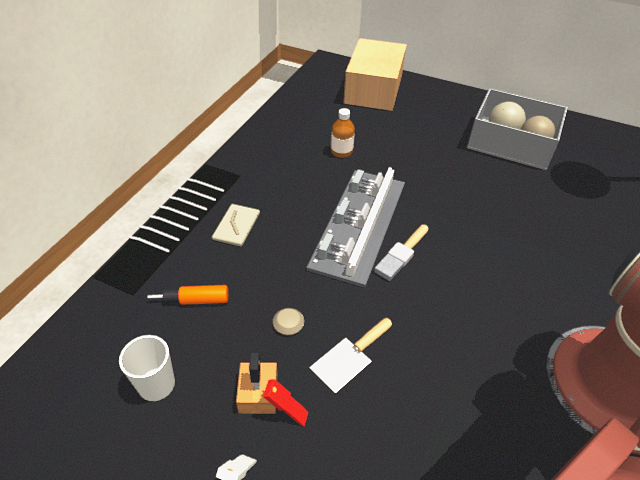

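View pics/top0.png

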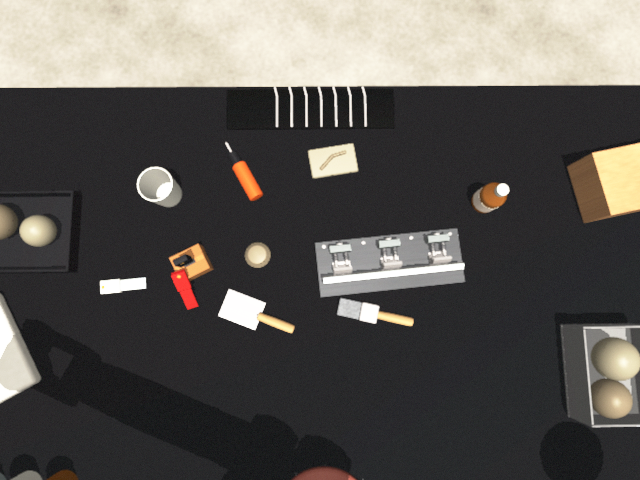

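```bash
python3 - <<'E'
import cv2
a=cv2.imread('pics/side0.png')[310:480,180:340]; b=cv2.imread('pics/top0.png')[210:330,100:240]
cv2.imwrite('pics/c0.png',cv2.hconcat([cv2.resize(a,(400,425),interpolation=2),cv2.resize(b,(400,425),interpolation=2)]))
a=cv2.imread('pics/side0.png')[150:280,300:450]; b=cv2.imread('pics/top0.png')[220:310,330:460]
cv2.imwrite('pics/c1.png',cv2.hconcat([cv2.resize(a,(400,347),interpolation=2),cv2.resize(b,(400,347),interpolation=2)]))
E
```

```text
(no output)
```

View pics/c0.png

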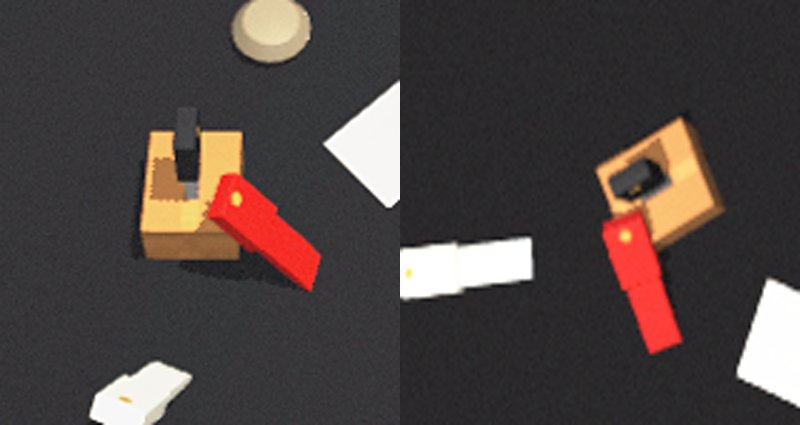

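View pics/c1.png

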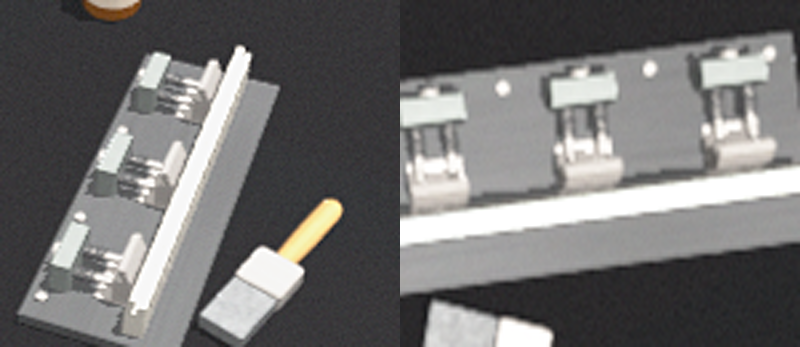

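```bash
python3 - <<'E'
from h import *
np.set_printoptions(precision=4,suppress=True)
for n in('side','top'):
    d=np.load(n+'0.npy'); p=np.load(n+'0p.npy').astype(int); C=cloud(n,d)
    ok=d>0
    box=ok&(abs(C[...,0]-.547)<.07)&(abs(C[...,1]-.285)<.07)
    # black handle: dark, z>0.055
    dark=(p.sum(-1)<200)
    H=box&dark&(C[...,2]>.058)
    q=C[H]; print(n,'handle n',H.sum(),q.min(0),q.max(0),q.mean(0), np.percentile(q[:,2],[50,90,97]))
    top=q[q[:,2]>np.percentile(q[:,2],97)-.012]
    print(' minrect',cv2.minAreaRect((q[:,:2]*1000).astype(np.float32)), cv2.minAreaRect((top[:,:2]*1000).astype(np.float32)))
    wood=box&(p[...,0]>p[...,2]+50)&(p[...,1]>90)&(abs(C[...,2]-.04)<.006)
    w=C[wood]; print(' wood',wood.sum(),w[:,2].mean(),cv2.minAreaRect((w[:,:2]*1000).astype(np.float32)))
    red=ok&(p[...,0]>130)&(p[...,1]<70)&(p[...,2]<70)&(abs(C[...,0]-.5)<.1)&(abs(C[...,1]-.3)<.1)
    r=C[red]; print(' red',red.sum(),r.min(0),r.max(0)); i=np.argmax(r[:,2]); print(r[i],np.percentile(r[:,2],[5,50,95]))
    # bar: bright z ~ .04-.06 in rack area
    rk=ok&(abs(C[...,0]-.53)<.12)&(abs(C[...,1]+.16)<.19)
    z=C[rk][:,2]; print(' hist',np.histogram(z,bins=np.arange(-.01,.08,.005)))
    bar=rk&(p.min(-1)>215)&(C[...,2]>.035); b=C[bar]; print(' bar',bar.sum(),b.mean(0),cv2.minAreaRect((b[:,:2]*1000).astype(np.float32)))
E
```

```text
side handle n 166 [0.5042 0.2722 0.0681] [0.5543 0.3195 0.1112] [0.5372 0.2967 0.0942] [0.0953 0.109  0.1105]
 minrect ((531.3261108398438, 301.6392822265625), (19.287717819213867, 62.05738830566406), 39.350013732910156) ((541.4839477539062, 289.3578186035156), (13.923881530761719, 28.19570541381836), 29.11881446838379)
 wood 1032 0.04029950302822623 ((542.9509887695312, 287.7679138183594), (60.053226470947266, 71.8951416015625), 25.543943405151367)
 red 906 [ 0.4493  0.2563 -0.0015] [0.5209 0.3199 0.087 ]
[0.5013 0.3145 0.087 ] [0.0069 0.0552 0.0824]
 hist (array([   0, 1844, 4402,  297, 3321,  970,  457,  354,  293,  255,  496,
        435,  397,    8,    0,    0,    0]), array([-0.01 , -0.005,  0.   ,  0.005,  0.01 ,  0.015,  0.02 ,  0.025,
        0.03 ,  0.035,  0.04 ,  0.045,  0.05 ,  0.055,  0.06 ,  0.065,
        0.07 ,  0.075]))
 bar 1057 [ 0.5316 -0.1428  0.0473] ((550.16650390625, -155.95889282226562), (86.62023162841797, 312.92034912109375), 5.354595184326172)
top handle n 83 [0.5079 0.274  0.0615] [0.5581 0.3178 0.112 ] [0.5452 0.2829 0.0925] [0.0933 0.1088 0.1102]
 minr
[... 166 characters left out ...]
, 25.567380905151367), 24.953166961669922)
 wood 578 0.03972871549906715 ((546.3741455078125, 289.588134765625), (61.555946350097656, 70.0712890625), 26.4937686920166)
 red 524 [ 0.4456  0.2766 -0.0026] [0.5314 0.337  0.0707]
[0.5159 0.3172 0.0707] [0.0029 0.0408 0.0655]
 hist (array([  57, 4966, 3328, 1110, 4371,  918,  266,  254,  144,  306,  654,
        569,  354,    6,    0,    0,    0]), array([-0.01 , -0.005,  0.   ,  0.005,  0.01 ,  0.015,  0.02 ,  0.025,
        0.03 ,  0.035,  0.04 ,  0.045,  0.05 ,  0.055,  0.06 ,  0.065,
        0.07 ,  0.075]))
 bar 1393 [ 0.5353 -0.1539  0.0461] ((552.954345703125, -154.18112182617188), (86.07112884521484, 309.4797058105469), 5.200157642364502)
```

```bash
python3 - <<'E'
from h import *
np.set_printoptions(precision=1,suppress=True,linewidth=160)
def R2(a): return np.array([[np.cos(a),-np.sin(a)],[np.sin(a),np.cos(a)]])
for n in('side','top'):
    d=np.load(n+'0.npy'); p=np.load(n+'0p.npy').astype(int); C=cloud(n,d); ok=d>0
    red=ok&(p[...,0]>110)&(p[...,1]<70)&(p[...,2]<70)&(abs(C[...,0]-.5)<.1)&(abs(C[...,1]-.3)<.1)
    r=C[red]; q=(r[:,:2]-[.545,.288])@R2(np.radians(26)); 
    for lo in np.arange(.0,.09,.01):
        m=(r[:,2]>lo)&(r[:,2]<lo+.01)
        if m.sum(): print(n,'red z',round(lo,2),m.sum(),1e3*np.percentile(q[m],[3,97],axis=0).ravel())
    # bar yaw
    bar=ok&(abs(C[...,0]-.53)<.03)&(abs(C[...,1]+.16)<.15)&(C[...,2]>.045)&(C[...,2]<.06)
    b=C[bar]
    th=np.radians(5.8)
    q=np.c_[(b[:,:2]-[.525,-.16])@R2(th),b[:,2]]
    # edge: between jaws
    for yc in (-.14,-.11,-.08,-.055,-.03,0,.03,.055,.08,.11,.14):
        m=abs(q[:,1]-yc)<.008
        if m.sum(): print(n,'y',yc,m.sum(),1e3*np.percentile(q[m,0],[0,5,50,95,100]),1e3*np.median(q[m,2]))
E
```

```text
side red z 0.0 65 [-83.9  -9.9 -44.7  56.3]
side red z 0.01 79 [-80.1  32.6 -64.8  55.6]
side red z 0.02 99 [-74.1  32.3 -55.3  53.9]
side red z 0.03 95 [-66.2  30.3 -50.5  52.6]
side red z 0.04 62 [-59.8  28.  -40.   50.7]
side red z 0.05 120 [-55.3  26.1 -34.3  51.6]
side red z 0.06 126 [-49.5  23.1 -28.5  49.8]
side red z 0.07 161 [-42.   19.7 -18.1  48.1]
side red z 0.08 102 [-34.2  19.6 -21.2  46.1]
side y -0.14 23 [-18.8 -18.4 -11.4  -6.4  -5.3] 50.52524139778969
side y -0.11 47 [-18.7 -17.4  -7.9  10.3  11.3] 50.91848066826719
side y -0.08 30 [-18.5 -17.6 -10.6   6.3   9.3] 48.792387971572886
side y -0.055 23 [-17.6 -17.3 -12.2  -6.9  -4.9] 48.87774942528434
side y -0.03 28 [-18.1 -17.5 -11.9  -6.5  -5.9] 49.933124541758346
side y 0 54 [-17.8 -17.   -7.6  11.6  13.3] 50.6637510237459
side y 0.03 38 [-17.2 -16.7 -10.1   8.2  12.4] 49.50990719707774
side y 0.055 36 [-17.5 -16.9 -10.5  -4.1  -2.9] 48.972509561029234
side y 0.08 33 [-16.7 -16.1 -10.   -5.5  -3. ] 49.2155512346068
side y 0.11 61 [-13.9 -12.9  -2.7  12.9  14.4] 49.78881606688726
side y 0.14 23 [-10.7 -10.1  -6.4   7
[... 385 characters left out ...]
0.14 35 [-16.1 -15.7  -8.4  -3.7  -2.9] 49.21871069973042
top y -0.11 61 [-14.8 -12.9  -3.   13.9  14.7] 49.39974090971928
top y -0.08 43 [-15.4 -14.7  -7.1  10.   14.7] 49.169184379258056
top y -0.055 39 [-15.2 -14.2  -7.5  -1.7  -1.1] 48.82240907749984
top y -0.03 34 [-14.6 -14.2  -7.2  -2.7  -2.2] 49.87840413008891
top y 0 69 [-14.3 -12.9  -2.   14.5  15.9] 48.863818402247524
top y 0.03 37 [-14.2 -13.6  -6.3  10.4  14.2] 48.989762841415434
top y 0.055 31 [-13.1 -12.4  -5.9  -1.7  -0.9] 49.30060956440994
top y 0.08 40 [-13.6 -12.9  -5.6  -0.8  -0.3] 49.31506169947057
top y 0.11 65 [-13.3 -11.4  -0.5  15.9  17.2] 49.190035934838434
top y 0.14 33 [-9.8 -9.4 -3.7 12.5 15.9] 49.374871333299374
```

```bash
python3 - <<'E'
from h import *
# overlay predicted bar edges for candidate rack pose
import itertools
def R2(a): return np.array([[np.cos(a),-np.sin(a)],[np.sin(a),np.cos(a)]])
out=[]
for n,(x0,x1,y0,y1) in (('side',(300,450,150,290)),('top',(310,470,220,310))):
    im=cv2.imread(f'pics/{n}0.png'); s=5 if n=='side' else 4
    s=4
    c=cv2.resize(im[y0:y1,x0:x1],None,fx=s,fy=s,interpolation=cv2.INTER_NEAREST)
    def px(P):
        xy=R2(np.radians(5.6))@np.array(P[:2])+[.526,-.159]; u=proj(n,[*xy,P[2]]); return tuple(int(round((a-b+.5)*s)) for a,b in zip(u,(x0,y0)))
    cv2.line(c,px((-.004,.155,.052)),px((-.004,-.155,.052)),(0,0,255),1)
    for yc in(.11,0,-.11):
        cv2.polylines(c,[np.array([px((.009,yc+.02,.052)),px((.009,yc-.02,.052))])],False,(0,255,0),1)
        cv2.circle(c,px((.0035,yc,.052)),3,(255,0,0),-1)
    for (a,b) in (((-.03,.165),(-.03,-.165)),):pass
    cv2.imwrite(f'pics/ov_{n}.png',c)
E
```

```text
(no output)
```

View pics/ov_side.png

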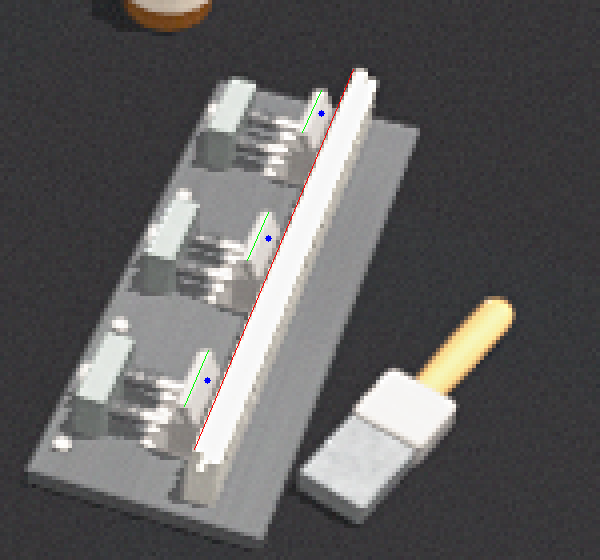

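View pics/ov_top.png

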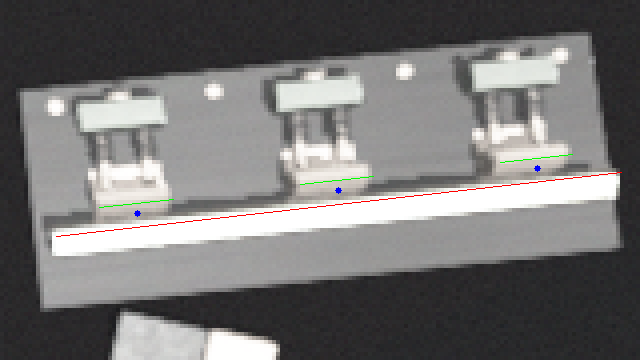

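```bash
python3 - <<'E'
from h import *
np.set_printoptions(precision=1,suppress=True,linewidth=160)
def R2(a): return np.array([[np.cos(a),-np.sin(a)],[np.sin(a),np.cos(a)]])
for n,c in(('side',[.5415,.2885]),('top',[.546,.2875])):
    d=np.load(n+'0.npy'); p=np.load(n+'0p.npy').astype(int); C=cloud(n,d); ok=d>0
    red=(ok&(p[...,0]>130)&(p[...,1]<60)&(p[...,2]<60)&(abs(C[...,0]-.5)<.1)&(abs(C[...,1]-.3)<.1)).astype(np.uint8)
    red=cv2.erode(red,np.ones((3,3)))>0
    r=C[red]; q=np.c_[(r[:,:2]-c)@R2(np.radians(26)),r[:,2]]*1e3
    for lo in range(0,90,10):
        m=(q[:,2]>lo)&(q[:,2]<=lo+10)
        if m.sum()>2: print(n,'z',lo,m.sum(),'x',np.percentile(q[m,0],[3,50,97]),'y',np.percentile(q[m,1],[3,50,97]))
    # fit plane
    mu=q.mean(0);u,s,v=np.linalg.svd(q-mu,full_matrices=False);print(mu,v,s/np.sqrt(len(q)))
    e=(q-mu)@v[0];print('ends',mu+v[0]*e.min(),mu+v[0]*e.max())
E
```

```text
side z 0 26 x [-79.3 -76.1 -72.6] y [35.4 44.1 53.9]
side z 10 55 x [-75.1 -71.3 -67.6] y [34.7 44.7 53.6]
side z 20 83 x [-70.5 -64.9 -60.2] y [30.6 42.2 51.9]
side z 30 78 x [-63.2 -57.3 -52.6] y [28.9 39.9 50.5]
side z 40 48 x [-56.3 -52.4 -48.1] y [28.3 39.3 47.9]
side z 50 93 x [-52.4 -46.7 -37. ] y [25.8 37.9 49.4]
side z 60 110 x [-46.2 -39.7 -28.8] y [23.5 37.5 47.7]
side z 70 101 x [-40.1 -31.9 -18.4] y [21.1 38.  46.3]
side z 80 36 x [-31.3 -23.8 -17. ] y [19.4 31.5 44.9]
[-49.1  38.8  48.7] [[-0.6  0.1 -0.8]
 [-0.3 -1.   0.1]
 [-0.8  0.3  0.6]] [27.2  7.8  2.2]
ends [-24.   33.6  85.5] [-79.1  45.    4.8]
[-9.3 34.4 63.4] [[-0.4 -0.7  0.5]
 [-0.4 -0.3 -0.8]] [1.5 0. ]
ends [-8.6 35.5 62.7] [-9.9 33.2 64.2]
```

```bash
python3 - <<'E'
from h import *
from scipy.spatial.transform import Rotation as R
s=state(); q=s['tool_rot']; M=R.from_quat([q[1],q[2],q[3],q[0]]).as_matrix(); print(M.round(3)); 
az=np.degrees(np.arctan2(M[1,2],M[0,2])); print('z az',az, 'q1',np.degrees(s['joint_pos'][0]))
for t in(26,206,-154): print(t-az, np.radians(t-az))
y=np.array([-np.sin(np.radians(26)),np.cos(np.radians(26))]); print('grasp xy',np.array([.5445,.288])-.004*y)
E
```

```text
[[ 0.    -0.939  0.343]
 [-0.     0.343  0.939]
 [-1.    -0.     0.   ]]
z az 69.95839731881178 q1 63.140029954518496
-43.95839731881178 -0.767218767113113
136.04160268118824 2.3743738864766804
-223.95839731881176 -3.908811420702906
grasp xy [0.54625348 0.28440482]
```

play_rows(
  motion=[
    [0.0, [0.035, -0.035, 0.0], -0.15],
    [0.0, [0.07, -0.07, 0.0], -0.3],
    [0.0, [0.105, -0.1, -0.01], -0.45],
    [0.0, [0.14, -0.13, -0.02], -0.6],
    [0.0, [0.17, -0.155, -0.03], -0.7],
  ],
)

```text
time: 1.5
tool_pos: [0.3857, 0.4306, 0.2013]
tool_rot: [0.684, -0.18, 0.683, 0.18]
contact_force: [0.7, -0.1, -0.1]
gripper_width: 0.497
```

play_rows(
  motion=[
    [0.0, [0.035, -0.03, 0.0], -0.067],
    [0.0, [0.07, -0.06, -0.0], -0.067],
    [0.0, [0.105, -0.095, -0.01], -0.067],
    [0.0, [0.14, -0.13, -0.02], -0.067],
    [0.0, [0.162, -0.148, -0.03], -0.067],
  ],
)

```text
time: 2.0
tool_pos: [0.5484, 0.2815, 0.1713]
tool_rot: [0.69, -0.158, 0.689, 0.158]
contact_force: [0.4, -0.1, -0.4]
gripper_width: 0.5
```

play_rows(
  motion=[
    [0.0, [0, 0, 0], 0],
    [0.0, [0, 0, 0], 0],
  ],
)

```text
time: 2.2
tool_pos: [0.5462, 0.2837, 0.1709]
tool_rot: [0.689, -0.159, 0.689, 0.159]
contact_force: [0.1, 0.1, -0.2]
gripper_width: 0.501
```

```bash
python3 - <<'E'
from h import *
grab('side','s1.png');grab('top','t1.png');s=state();print(s['time'],s['tool_pos'],s['tool_rot'],s['gripper_width'],s['contact_force'])
a=cv2.imread('pics/s1.png')[270:470,170:330]; b=cv2.imread('pics/t1.png')[190:330,120:240]
cv2.imwrite('pics/c2.png',cv2.hconcat([cv2.resize(a,(400,500),interpolation=2),cv2.resize(b,(400,500),interpolation=2)]))
E
```

```text
2.3 [0.54573674 0.28496397 0.17174264] [ 0.68902622 -0.15931754  0.68875068  0.15963484] 0.499898276162642 [-0.34198217 -0.7476659   0.30619189]
```

View pics/c2.png

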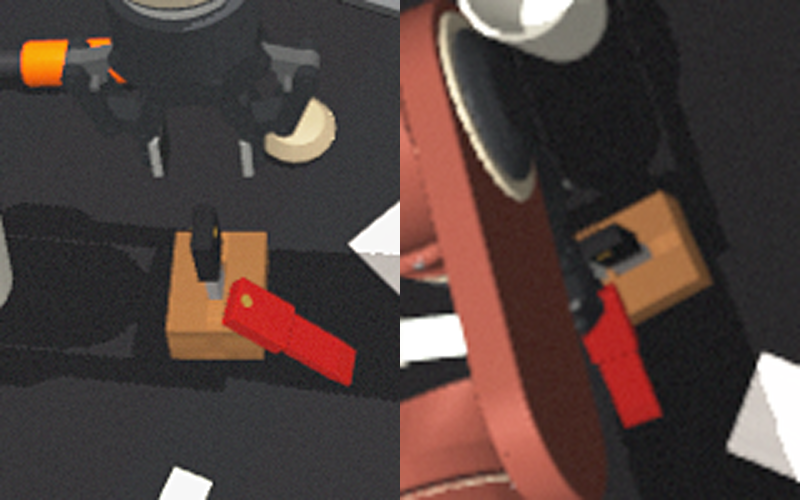

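play_rows(
  motion=[
    [0.25, [0, 0, -0.03], 0],
    [0.25, [0, 0, -0.053], 0],
    [0.25, [0, 0, -0.053], 0],
  ],
)

```text
time: 2.6
tool_pos: [0.5429, 0.2844, 0.1148]
tool_rot: [0.686, -0.16, 0.691, 0.16]
contact_force: [-0.2, -0.4, -0.3]
gripper_width: 0.374
```

```bash
python3 - <<'E'
from h import *
grab('side','s2.png');grab('top','t2.png');s=state();print(s['time'],s['tool_pos'],s['gripper_width'])
print(proj('side',s['tool_pos']),proj('top',s['tool_pos']))
a=cv2.imread('pics/s2.png')[290:430,190:330]; b=cv2.imread('pics/t2.png')[190:330,120:240]
cv2.imwrite('pics/c3.png',cv2.hconcat([cv2.resize(a,(500,500),interpolation=2),cv2.resize(b,(300,500),interpolation=2)]))
E
```

```text
2.7 [0.54557943 0.28506094 0.11882545] 0.3755723089471884
[252.88048582 354.98645208] [179.91964398 259.67335805]
```

View pics/c3.png

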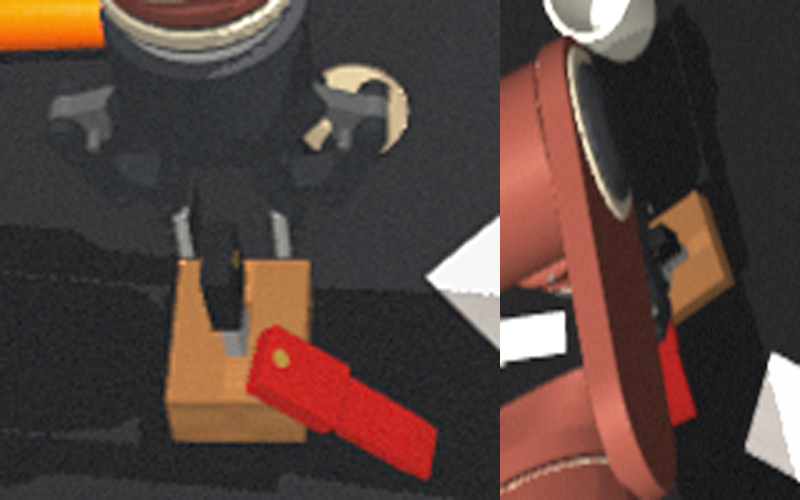

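```bash
python3 - <<'E'
from h import *
np.set_printoptions(precision=1,suppress=True,linewidth=160)
p,d=grab('side','s3.png'); np.save('s3d.npy',d); s=state(); print(s['tool_pos']*1e3)
C=cloud('side',d); p=p.astype(int); a=np.radians(26); Rm=np.array([[np.cos(a),-np.sin(a)],[np.sin(a),np.cos(a)]])
Q=np.dstack([(C[...,:2]-s['tool_pos'][:2])@Rm,C[...,2]])*1e3
for v in range(340,386,3):
    print(v,' '.join('%3d,%3d,%3d,%3d|'%(*Q[v,u],p[v,u].mean()) for u in range(238,274,2)))
E
```

```text
[546.4 285.2 119.9]
340  13, 17,189, 52|  10, 17,189, 55|  12, -2,157, 51|  30,-98,  1, 59|  27,-99,  0, 59|  24,-100, -1, 52|  20,-99,  0, 57|  16,-100, -1, 54|  12,-98,  2, 56|   9,-99,  0, 55|   5,-99,  0, 57| -17, 17,189, 47| -19, 17,189, 52| -22, 17,188, 54| -25, 17,189, 50| -28, 17,189, 47| -30, 13,182, 50| -32,  8,174, 56|
343  15, 11,171, 52|  14,  6,163, 51|  12,  0,154, 46|  30,-93,  0, 55|  26,-91,  3, 55|  23,-93,  0, 54|  19,-92,  1, 57|  15,-92,  1, 58|  12,-92,  1, 56|   8,-93,  0, 58|   4,-92,  2, 54|   1,-92,  1, 58|  -2,-93,  0, 54| -21, 12,173, 54| -24, 13,174, 54| -27, 13,174, 50| -29, 12,173, 52| -32, 10,169, 45|
346  16, 13,165, 53|  14,  8,157, 97|  12,  3,150, 35|  12, -8,129, 57|  26,-88, -1, 60|  22,-86,  1, 58|  19,-88, -1, 54|  15,-87,  0, 56|  11,-85,  2, 57|   8,-87,  0, 60|   4,-86,  1, 57|   1,-86,  1, 58|  -2,-87,  0, 58| -21, 13,166, 51| -23, 13,166, 50| -27, 14,168, 55| -29, 12,165, 52| -32, 13,166, 51|
349  17, 12,155,146|  14, 11,155, 78|  12,  7,148, 45|  12, -6,124, 47|  25,-80,  0, 54|  22,-82, -2, 56|  18,-81,  0, 56|  15,-81,  0, 56|  11,-81,
[... 3181 characters left out ...]
 -1, 39,130| -16,  0, 42,130| -19, -1, 39,127| -23, -2, 38,127| -26,  0, 42,128|
382  33,-15,  1, 89|  25,  4, 41,130|  22,  3, 39,128|  18,  3, 39,128|  15,  4, 40,128|  12,  4, 40,119|   6, 17, 66, 64|   2, 19, 70, 63|   0, 18, 67, 67|  -3, 18, 67, 65|  -4,  4, 42,113|  -7,  3, 39,128| -10,  5, 42,128| -13,  5, 42, 92| -18, 17, 65, 93| -22, 18, 67, 87| -23,  4, 41,112| -26,  4, 40,129|
385  33,-10,  1,102|  24, 10, 43,129|  21,  8, 38,128|  18,  9, 41,125|  15,  9, 40,127|  11,  9, 40,131|   8,  9, 40,128|   5,  8, 38,134|   1, 15, 51,133|  -2, 16, 55,128|  -4,  8, 39,115| -80,407,818,134| -12, 20, 62, 92| -16, 21, 64, 84| -19, 23, 67, 98| -22, 23, 67, 96| -25, 20, 62, 88| -28, 21, 64, 85|
```

```bash
python3 - <<'E'
from h import *
np.set_printoptions(precision=1,suppress=True,linewidth=160)
d=np.load('side0.npy');p=np.load('side0p.npy').astype(int)
d3=np.load('s3d.npy')
C=cloud('side',d); a=np.radians(26); Rm=np.array([[np.cos(a),-np.sin(a)],[np.sin(a),np.cos(a)]])
for d in (d,d3):
  C=cloud('side',d)
  Q=np.dstack([(C[...,:2]-[.5464,.2852])@Rm,C[...,2]])*1e3
  for v in range(361,380,6):
    print(v,' '.join('%3d,%3d,%3d|'%(*Q[v,u],) for u in range(242,262,1)))
d=np.load('top0.npy');p=np.load('top0p.npy').astype(int);C=cloud('top',d);Q=np.dstack([(C[...,:2]-[.5464,.2852])@Rm,C[...,2]])*1e3
for v in range(250,270,2):
    print(v,' '.join('%3d,%3d,%3d,%3d|'%(*Q[v,u],p[v,u].mean()) for u in range(172,196,1)))
E
```

```text
361  30,-56,  0|  29,-56,  0|  27,-57,  0|  25,-57, -1|  23,-56,  0|  22,-56,  0|  20,-58, -2|  18,-58, -2|   3,  4,108|   2,  4,108|   1,  3,105|   0,  5,109|  -2,  4,107|  -3,  5,109|  -5,  5,109|  -6,  5,110|  -8,  4,107|  -9,  0,101|  -8,-10, 82|  -2,-56,  0|
367  24,-23, 39|  22,-22, 41|  21,-22, 41|  19,-23, 38|  17,-21, 43|  16,-22, 41|  14,-21, 42|   4, 16,111|   3, 14,108|   1, 15,109|   0, 16,110|  -1, 16,111|  -3, 16,111|  -4, 16,111|  -5, 14,108|  -7, 14,108|  -8, 14,107|  -8,  6, 93|  -9, -2, 77|  -7,-22, 40|
373  23,-11, 41|  21,-11, 40|  20,-12, 39|  18,-13, 38|  16,-12, 39|  15,-12, 39|  13,-12, 38|  11,-11, 40|   3, 19, 98|   2, 18, 97|   0, 19, 98|   0, 18, 97|  -2, 17, 95|  -3, 18, 96|  -5, 19, 99|  -7, 19, 98|  -8, 17, 94|  -8, 12, 85|  -8,  3, 69|  -7,-12, 39|
379  22,  0, 43|  20, -1, 40|  19, -1, 40|  17,  0, 40|  16, -1, 39|  14,  0, 41|  12, -1, 39|  10,  0, 42|   9, -1, 39|   3, 18, 77|   2, 18, 77|   0, 18, 77|  -1, 18, 77|  -2, 20, 80|  -4, 20, 80|  -5, 19, 79|  -7, 17, 75|  -8, 18, 78|  -5, -8, 26|  -8, -2, 37|
361  31,-57,  0|  29,-56,  0|  27,-57,  0|  
[... 4434 characters left out ...]
 -5, 14, 88, 84|  -5, 13, 83, 51|  -5, 13, 77, 68|  -4, 12, 70,114|  -5, 11, 68,147|  -1, 14, 47,136|  -1, 13, 42,126|  -1, 13, 34,142|  -3, 10, 39,161|  -4,  8, 38,178|  -5,  6, 39,188|  -6,  4, 38,186|  -6,  2, 36,185|  -8,  0, 41,186|  -8, -1, 37,187|  -9, -3, 38,187| -11, -5, 39,184|
268  15, 50,  1, 39|   6, 39, 39, 93|   5, 37, 39,172|   4, 34, 40,194|   4, 34, 35,197|   2, 30, 41,199|   1, 29, 38,200|   0, 26, 42,189|   0, 24, 42,184|  -1, 23, 39,162|  -3, 20, 45,125|  -3, 19, 39,119|  -4, 17, 39,117|  -5, 15, 41,118|  -6, 13, 41,154|  -7, 11, 40,182|  -8, 10, 38,187|  -9,  8, 38,186| -10,  6, 38,187| -11,  3, 40,187| -12,  1, 42,185| -13,  0, 40,187| -13, -1, 38,184| -14, -3, 38,185|
```

```bash
python3 - <<'E'
from h import *
ims=[cv2.imread(f'pics/{n}.png')[340:395,235:275] for n in('side0','s1','s2','s3')]
cv2.imwrite('pics/c4.png',cv2.resize(cv2.hconcat(ims),None,fx=5,fy=5,interpolation=0))
E
```

```text
(no output)
```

View pics/c4.png

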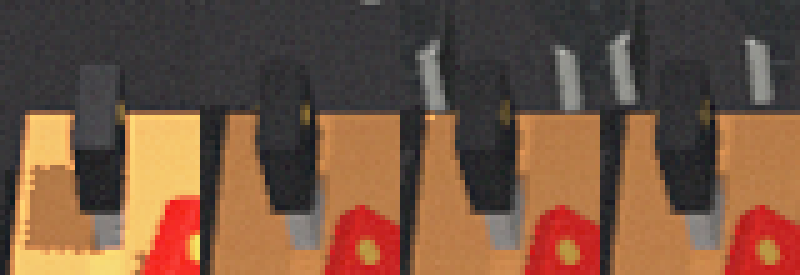

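play_rows(
  motion=[
    [0.0, [0.001, 0.0, 0], 0],
    [0.0, [0.001, 0.0, -0.015], 0],
    [0.0, [0.001, 0.0, -0.033], 0],
    [0.0, [0.001, 0.0, -0.049], 0],
    [0.0, [0.001, 0.0, -0.049], 0],
  ],
)

```text
time: 3.25
tool_pos: [0.545, 0.2832, 0.0657]
tool_rot: [0.687, -0.159, 0.691, 0.159]
contact_force: [-1.2, -0.2, -1.2]
gripper_width: 0.501
```

```bash
python3 - <<'E'
from h import *
grab('side','s4.png');s=state();print(s['time'],s['tool_pos'],s['gripper_width'],s['contact_force'])
cv2.imwrite('pics/c5.png',cv2.resize(cv2.imread('pics/s4.png')[310:450,190:330],(560,560),interpolation=2))
E
```

```text
3.3 [0.54593408 0.28360932 0.06722678] 0.5023557620856101 [ 0.60626312  1.11671046 -0.52265177]
```

View pics/c5.png

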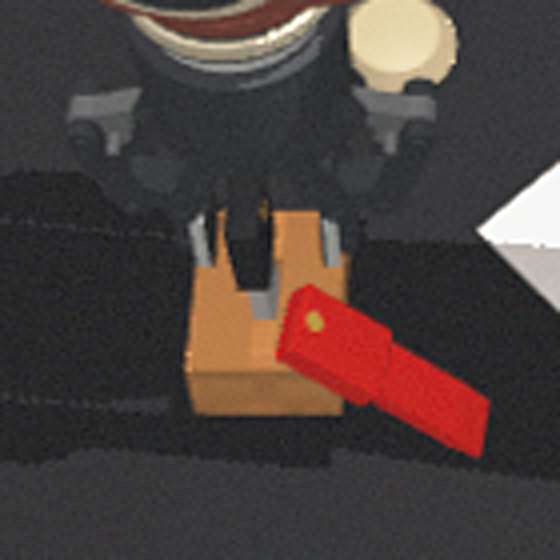

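play_rows(
  motion=[
    [0.3, [0, 0, 0], 0],
    [0.5, [0, 0, 0], 0],
    [0.6, [0, 0, 0], 0],
    [0.8, [0, 0, 0], 0],
    [1.0, [0, 0, 0], 0],
  ],
)

```text
time: 3.8
tool_pos: [0.5478, 0.2844, 0.0703]
tool_rot: [0.69, -0.159, 0.688, 0.159]
contact_force: [-0.1, -0.3, 3.2]
gripper_width: 0.157
```

play_rows(
  motion=[
    [1.0, [0, 0, 0], 0],
    [1.0, [0, 0, 0], 0],
  ],
)

```text
time: 4.0
tool_pos: [0.5478, 0.2844, 0.0704]
tool_rot: [0.69, -0.159, 0.688, 0.159]
contact_force: [-0.5, -0.5, 5.9]
gripper_width: 0.157
```

```bash
python3 - <<'E'
from h import *
grab('side','s5.png');s=state();print(s['time'],s['tool_pos'],s['gripper_width'],s['contact_force'],s['ft_torque'])
cv2.imwrite('pics/c6.png',cv2.resize(cv2.imread('pics/s5.png')[310:450,190:330],(560,560),interpolation=2))
E
```

```text
4.05 [0.54781082 0.28438057 0.07034054] 0.15661528934129554 [-0.18841559 -0.73135389  5.88286365] [-0.02483341  0.17215454 -0.06166009]
```

View pics/c6.png

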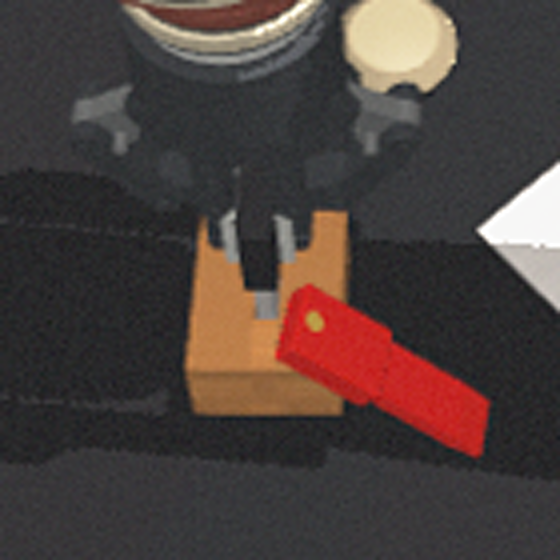

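play_rows(
  motion=[
    [1.0, [0, 0, 0.01], 0],
    [1.0, [0, 0, 0.025], 0],
    [1.0, [0, 0, 0.05], 0],
    [1.0, [0, 0, 0.09], 0],
    [1.0, [0, 0, 0.13], 0],
  ],
)

```text
time: 4.55
tool_pos: [0.5461, 0.2837, 0.2003]
tool_rot: [0.688, -0.159, 0.69, 0.159]
contact_force: [0.8, 0.6, -0.2]
gripper_width: 0.158
```

```bash
python3 - <<'E'
from h import *
grab('side','s6.png');grab('top','t6.png');s=state();print(s['time'],s['tool_pos'],s['gripper_width'],s['contact_force'],s['ft_torque'])
cv2.imwrite('pics/c7.png',cv2.resize(cv2.imread('pics/s6.png')[270:450,190:330],(560,720),interpolation=2)[:600])
a=np.radians(5.2);x=np.array([np.cos(a),np.sin(a)]);y=np.array([-x[1],x[0]]);O=np.array([.5265,-.1575])
for n,yy in(('L',.11),('M',0),('R',-.11)): print(n, O+.0035*x+(yy-.003)*y)
E
```

```text
4.65 [0.55054943 0.285452   0.20839947] 0.15513636147977453 [ 1.61082931  0.12457852 -0.10219892] [-0.01260335 -0.05323049  0.02242152]
L [ 0.52028791 -0.05062316]
M [ 0.53025749 -0.16017044]
R [ 0.54022708 -0.26971772]
```

View pics/c7.png

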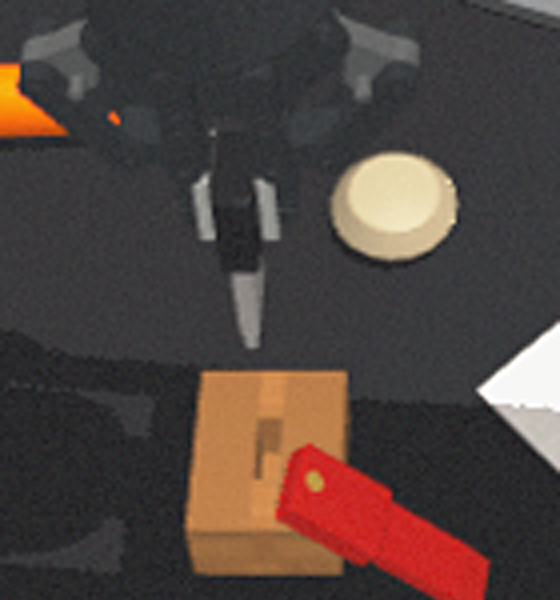

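play_rows(
  motion=[
    [1.0, [0, -0.03, 0], -0.07],
    [1.0, [-0.003, -0.075, 0], -0.14],
    [1.0, [-0.008, -0.12, 0], -0.21],
    [1.0, [-0.013, -0.165, 0], -0.28],
    [1.0, [-0.018, -0.21, 0], -0.363],
  ],
)

```text
time: 5.15
tool_pos: [0.5281, 0.0726, 0.1992]
tool_rot: [0.706, -0.031, 0.707, 0.031]
contact_force: [0.2, -0.6, -1.3]
gripper_width: 0.159
```

play_rows(
  motion=[
    [1.0, [-0.003, -0.04, 0], 0],
    [1.0, [-0.006, -0.08, -0.01], 0],
    [1.0, [-0.009, -0.11, -0.025], 0],
    [1.0, [-0.009, -0.125, -0.045], 0],
    [1.0, [-0.009, -0.125, -0.064], 0],
  ],
)

```text
time: 5.65
tool_pos: [0.5196, -0.0529, 0.1349]
tool_rot: [0.706, -0.031, 0.707, 0.031]
contact_force: [-0.2, -0.3, -0.7]
gripper_width: 0.156
```

play_rows(
  motion=[
    [1.0, [0, 0, 0], 0],
    [1.0, [0, 0, 0], 0],
  ],
)

```text
time: 5.85
tool_pos: [0.5197, -0.0506, 0.1353]
tool_rot: [0.706, -0.032, 0.707, 0.032]
contact_force: [-0.5, 0.4, -0.6]
gripper_width: 0.158
```

```bash
python3 - <<'E'
from h import *
np.set_printoptions(precision=4,suppress=True)
for n in('side','top'):
    p,d=grab(n,n+'7.png'); np.save(n+'7d.npy',d);np.save(n+'7p.npy',p)
s=state();print(s['time'],s['tool_pos'],s['tool_rot'],s['gripper_width'],s['contact_force'],s['ft_torque'])
a=cv2.imread('pics/side7.png')[170:300,290:420]; b=cv2.imread('pics/top7.png')[190:310,300:420]
cv2.imwrite('pics/c8.png',cv2.hconcat([cv2.resize(a,(400,400),interpolation=2),cv2.resize(b,(400,400),interpolation=2)]))
E
```

```text
5.95 [ 0.5209 -0.0506  0.1367] [ 0.707  -0.0326  0.7057  0.0322] 0.15611391421221701 [ 0.7302 -0.4444 -0.7464] [0.012  0.0097 0.0436]
```

View pics/c8.png

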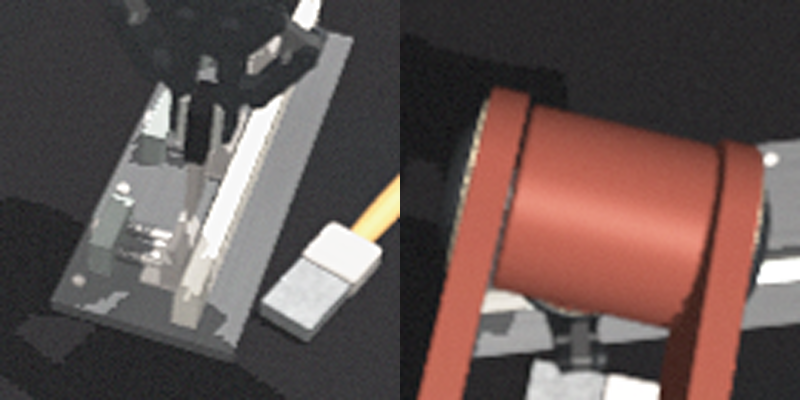

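```bash
python3 - <<'E'
from h import *
np.set_printoptions(precision=1,suppress=True,linewidth=180)
d=np.load('side7d.npy');p=np.load('side7p.npy').astype(int);C=cloud('side',d)
a=np.radians(5.2);Rm=np.array([[np.cos(a),-np.sin(a)],[np.sin(a),np.cos(a)]])
Q=np.dstack([(C[...,:2]-[.5265,-.1575])@Rm-[0,.11],C[...,2]])*1e3
# blade region / pads by depth: |y|<20 , z>70
m=(abs(Q[...,1])<22)&(abs(Q[...,0]-2)<30)&(d>0)
for lo in list(range(60,130,4)):
    k=m&(Q[...,2]>lo)&(Q[...,2]<=lo+4); q=Q[k]
    if k.sum(): print(lo,k.sum(),'x',np.percentile(q[:,0],[2,10,50,90,98]),'y',np.percentile(q[:,1],[2,50,98]))
v,u=np.where(m&(Q[...,2]>45)&(Q[...,2]<115)); print(v.min(),v.max(),u.min(),u.max())
for v in range(206,262,3):
    print(v,' '.join('%3d,%3d,%3d,%3d|'%(*Q[v,u],p[v,u].mean()) for u in range(344,366,1)))
E
```

```text
76 3 x [-2.5 -2.5 -2.2 -0.8 -0.5] y [ 8.  13.1 14. ]
80 3 x [-2.7 -2.6 -1.9 -0.2  0.1] y [-3.4 12.3 12.6]
84 8 x [-3.5 -3.5 -0.8  2.   2.1] y [ 7.  13.6 14.4]
88 8 x [-3.9 -3.7 -0.5  2.7  2.7] y [-3.9 12.4 14.9]
92 11 x [-4.  -3.7 -2.8  2.7  3.3] y [-9.  12.1 14.3]
96 5 x [-4.1 -4.1 -3.6 -0.6  0.5] y [-1.3  9.2 14.5]
100 10 x [-3.9 -3.9 -2.   1.5  2.2] y [-7.7 12.  14.9]
104 8 x [-4.2 -4.1 -3.5  0.2  0.7] y [-7.9  7.6 15.6]
108 9 x [-3.9 -3.8 -2.   1.9  2.1] y [ 0.4 13.2 14.9]
112 10 x [-4.1 -4.  -3.7  0.6  1.6] y [-6.5 10.5 15. ]
116 10 x [-3.8 -3.7 -1.3  2.5  2.8] y [ 8.1 13.1 14.9]
120 4 x [-3.7 -3.6 -2.2  1.6  2.4] y [ 9.4 13.5 15. ]
124 9 x [-2.9 -2.7  0.6  3.   3.3] y [11.6 13.1 14.6]
128 4 x [-6.4 -5.5  0.   4.3  4.8] y [14.6 14.8 15.1]
222 257 344 363
206  52,-110, 44,215|  20,  2,156, 81|  18,  3,157, 42|  16,  4,158, 65|  13,  5,160,117|  11,  8,163,146|   9,  7,163,121|   5, 16,173, 32|   3, 14,172, 44|   2, 14,172, 48|   0, 15,174, 52|  -1, 14,173, 42|  -3, 16,176, 52|  -5, 14,174, 45|  -6, 10,171, 37|  -7,  6,168, 93|  -8,  5,168,147| -10,  6,169,144| -12,  8,172,126| -1
[... 6161 characters left out ...]
  3, 18, 35,135|   1, 16, 34,131|   0, 18, 37,122|   0,  9, 26,164|  -7, 30, 52,219|  -9, 29, 51,221| -11, 29, 53,220| -13, 28, 52,219| -13, 22, 46,217| -15, 22, 47,216| -17, 20, 46,208| -19, 22, 48,179| -19, 11, 37,190| -19,  0, 24,184| -19, -8, 15,168| -21,-10, 13,156| -22,-13, 11,155| -24,-12, 13,154| -26,-13, 12,152|
260   8, 21, 26,133|   6, 18, 24,128|   5, 17, 23,130|   3, 17, 25,133|   0, 19, 27,134|  -3, 29, 41,181|  -8, 38, 52,225|  -9, 35, 49,222| -11, 36, 52,219| -11, 25, 39,216| -14, 30, 46,218| -16, 30, 47,217| -17, 28, 45,199| -19, 27, 45,153| -18, 15, 31,158| -19,  9, 25,185| -19, -2, 12,164| -21, -2, 12,151| -23, -2, 14,154| -25, -3, 13,155| -26, -7, 10,152| -29, -5, 13,155|
```

play_rows(
  motion=[
    [1.0, [0.0015, 0, 0], 0],
    [1.0, [0.0015, 0, -0.01], 0],
    [1.0, [0.0015, 0, -0.02], 0],
    [1.0, [0.0015, 0, -0.03], 0],
    [1.0, [0.0015, 0, -0.03], 0],
  ],
)

```text
time: 6.45
tool_pos: [0.5199, -0.0504, 0.1026]
tool_rot: [0.705, -0.032, 0.708, 0.033]
contact_force: [-0.3, 0.6, -1.0]
gripper_width: 0.155
```

```bash
python3 - <<'E'
from h import *
grab('side','s8.png');s=state();print(s['time'],s['tool_pos'],s['contact_force'],s['ft_torque'])
cv2.imwrite('pics/c9.png',cv2.resize(cv2.imread('pics/s8.png')[200:290,310:400],(600,600),interpolation=2))
E
```

```text
6.5 [ 0.52059261 -0.05057101  0.10358107] [ 0.22480372 -1.29693853 -1.2273693 ] [ 0.0047021  -0.01817692  0.01322562]
```

View pics/c9.png

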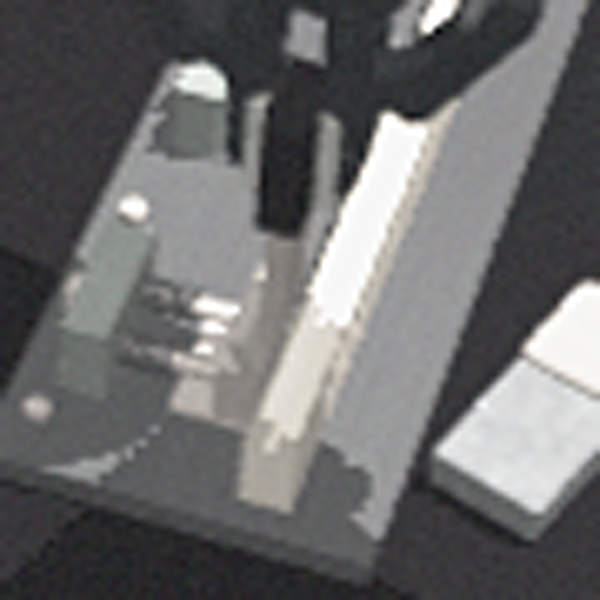

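play_rows(
  motion=[
    [1.0, [-0.001, 0, 0], 0],
    [1.0, [-0.002, 0, 0], 0],
    [1.0, [-0.002, 0, 0], 0],
  ],
)

```text
time: 6.8
tool_pos: [0.5199, -0.0509, 0.1058]
tool_rot: [0.707, -0.032, 0.706, 0.032]
contact_force: [-0.7, -0.3, -1.3]
gripper_width: 0.155
```

play_rows(
  motion=[
    [1.0, [-0.001, 0, 0], 0],
    [1.0, [-0.001, 0, 0], 0],
  ],
)

```text
time: 7.0
tool_pos: [0.5187, -0.0509, 0.1055]
tool_rot: [0.707, -0.032, 0.706, 0.032]
contact_force: [0.3, 0.1, -1.2]
gripper_width: 0.156
```

play_rows(
  motion=[
    [1.0, [-0.001, 0, 0], 0],
    [1.0, [-0.001, 0, 0], 0],
  ],
)

```text
time: 7.2
tool_pos: [0.5176, -0.0509, 0.1053]
tool_rot: [0.706, -0.032, 0.706, 0.032]
contact_force: [0.1, -0.8, -1.7]
gripper_width: 0.157
```

play_rows(
  motion=[
    [1.0, [-0.001, 0, 0], 0],
    [1.0, [-0.001, 0, 0], 0],
  ],
)

```text
time: 7.4
tool_pos: [0.5166, -0.0508, 0.1053]
tool_rot: [0.706, -0.032, 0.706, 0.032]
contact_force: [-0.4, 0.1, -0.5]
gripper_width: 0.159
```

play_rows(
  motion=[
    [1.0, [-0.001, 0, 0], 0],
    [1.0, [-0.001, 0, 0], 0],
  ],
)

```text
time: 7.6
tool_pos: [0.516, -0.0509, 0.1055]
tool_rot: [0.707, -0.032, 0.706, 0.032]
contact_force: [2.1, 0.5, -2.8]
gripper_width: 0.157
```

```bash
python3 - <<'E'
from h import *
grab('side','s10.png');s=state();print(s['time'],s['tool_pos'],s['contact_force'],s['ft_torque'])
cv2.imwrite('pics/c10.png',cv2.resize(cv2.imread('pics/s10.png')[200:290,310:400],(600,600),interpolation=2))
E
```

```text
7.65 [ 0.51598154 -0.05086447  0.10544981] [ 0.724056   -0.54356973 -1.59660487] [ 2.05775447e-03 -3.30230702e-01  9.64104990e-05]
```

View pics/c10.png

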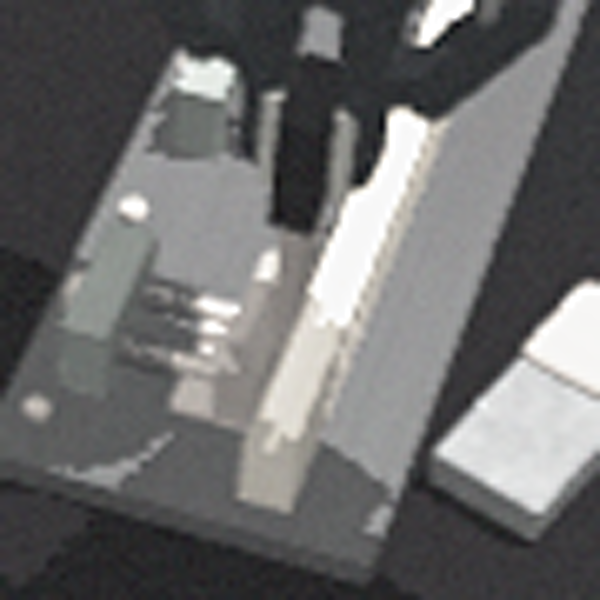

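play_rows(
  motion=[
    [1.0, [0.0025, 0, 0], 0],
    [1.0, [0.0045, 0, 0], 0],
    [1.0, [0.0045, 0, -0.002], 0],
    [1.0, [0.0045, 0, -0.004], 0],
    [1.0, [0.0045, 0, -0.004], 0],
  ],
)

```text
time: 8.15
tool_pos: [0.5196, -0.0509, 0.1008]
tool_rot: [0.706, -0.032, 0.707, 0.032]
contact_force: [-1.7, 0.2, -0.5]
gripper_width: 0.152
```

play_rows(
  motion=[
    [1.0, [0, 0, -0.001], 0],
    [1.0, [0, 0, -0.002], 0],
  ],
)

```text
time: 8.35
tool_pos: [0.52, -0.0509, 0.0995]
tool_rot: [0.706, -0.032, 0.707, 0.032]
contact_force: [-2.0, 0.3, 2.2]
gripper_width: 0.156
```

play_rows(
  motion=[
    [1.0, [0, 0, -0.001], 0],
    [1.0, [0, 0, -0.002], 0],
  ],
)

```text
time: 8.55
tool_pos: [0.5199, -0.0509, 0.0973]
tool_rot: [0.706, -0.032, 0.707, 0.032]
contact_force: [-3.3, 0.0, 1.6]
gripper_width: 0.16
```

play_rows(
  motion=[
    [1.0, [0, 0, -0.001], 0],
    [1.0, [0, 0, -0.003], 0],
  ],
)

```text
time: 8.75
tool_pos: [0.5199, -0.0508, 0.0941]
tool_rot: [0.706, -0.032, 0.707, 0.032]
contact_force: [-3.6, -0.8, 1.6]
gripper_width: 0.155
```

play_rows(
  motion=[
    [1.0, [0, 0, -0.0015], 0],
    [1.0, [0, 0, -0.003], 0],
  ],
)

```text
time: 8.95
tool_pos: [0.5198, -0.0508, 0.091]
tool_rot: [0.706, -0.032, 0.707, 0.032]
contact_force: [-4.3, 0.2, 2.3]
gripper_width: 0.158
```

play_rows(
  motion=[
    [1.0, [0, 0, -0.002], 0],
    [1.0, [0, 0, -0.004], 0],
    [1.0, [-0.0005, 0, -0.006], 0],
  ],
)

```text
time: 9.25
tool_pos: [0.5201, -0.0509, 0.0856]
tool_rot: [0.707, -0.032, 0.706, 0.032]
contact_force: [-3.7, -1.2, 5.7]
gripper_width: 0.157
```

play_rows(
  motion=[
    [1.0, [0, 0, -0.002], 0],
    [1.0, [0, 0, -0.004], 0],
    [1.0, [0, 0, -0.006], 0],
  ],
)

```text
time: 9.55
tool_pos: [0.5203, -0.051, 0.0796]
tool_rot: [0.707, -0.032, 0.706, 0.032]
contact_force: [-2.9, -0.5, 3.7]
gripper_width: 0.156
```

play_rows(
  motion=[
    [1.0, [0, 0, -0.002], 0],
    [1.0, [0, 0, -0.004], 0],
    [1.0, [0, 0, -0.004], 0],
  ],
)

```text
time: 9.85
tool_pos: [0.5202, -0.0509, 0.0752]
tool_rot: [0.707, -0.032, 0.706, 0.032]
contact_force: [-0.2, -0.7, 3.0]
gripper_width: 0.155
```

play_rows(
  motion=[
    [1.0, [0, 0, 0.005], 0],
    [1.0, [0, 0, 0.01], 0],
    [1.0, [0, 0, 0.02], 0],
    [1.0, [0, 0, 0.03], 0],
    [1.0, [0, 0, 0.055], 0],
  ],
)

```text
time: 10.35
tool_pos: [0.5178, -0.0504, 0.1286]
tool_rot: [0.705, -0.032, 0.708, 0.033]
contact_force: [0.9, -0.6, -1.7]
gripper_width: 0.157
```

play_rows(
  motion=[
    [1.0, [0, 0, 0.01], 0],
    [1.0, [0.0035, -0.037, 0.01], 0],
    [1.0, [0.007, -0.074, 0.01], 0],
    [1.0, [0.0105, -0.1095, 0.005], 0],
    [1.0, [0.0105, -0.1095, -0.01], 0],
  ],
)

```text
time: 10.85
tool_pos: [0.532, -0.1646, 0.1227]
tool_rot: [0.708, -0.032, 0.705, 0.029]
contact_force: [0.3, 0.3, -0.8]
gripper_width: 0.151
```

play_rows(
  motion=[
    [1.0, [0, 0, 0], 0],
    [1.0, [0, 0, 0], 0],
  ],
)

```text
time: 11.05
tool_pos: [0.5295, -0.1594, 0.1195]
tool_rot: [0.706, -0.032, 0.707, 0.033]
contact_force: [0.5, -0.4, -0.3]
gripper_width: 0.154
```

```bash
python3 - <<'E'
from h import *
np.set_printoptions(precision=1,suppress=True,linewidth=180)
p,d=grab('side','s11.png');s=state();print(s['time'],s['tool_pos']*1e3,s['contact_force'],s['ft_torque'])
cv2.imwrite('pics/c11.png',cv2.resize(cv2.imread('pics/s11.png')[160:270,310:420],(600,600),interpolation=2))
C=cloud('side',d)
a=np.radians(5.2);Rm=np.array([[np.cos(a),-np.sin(a)],[np.sin(a),np.cos(a)]])
Q=np.dstack([(C[...,:2]-[.5265,-.1575])@Rm,C[...,2]])*1e3
m=(abs(Q[...,1])<25)&(abs(Q[...,0]-2)<12)&(d>0)
for lo in list(range(48,120,4)):
    k=m&(Q[...,2]>lo)&(Q[...,2]<=lo+4); q=Q[k]
    if k.sum(): print(lo,k.sum(),'x',np.percentile(q[:,0],[2,10,50,90,98]),'y',np.percentile(q[:,1],[2,50,98]))
for yc in range(-145,150,10):
    k=(abs(Q[...,1]-yc)<5)&(Q[...,2]>49)&(Q[...,2]<56)&(Q[...,0]<0)&(Q[...,0]>-25); q=Q[k]
    if k.sum()>3: print('bar',yc,k.sum(),np.percentile(q[:,0],[2,50,98]))
E
```

```text
11.1 [ 530.  -159.4  120.1] [-0.1  0.9 -2.3] [ 0. -0.  0.]
48 37 x [-9.1 -8.3  5.4 10.6 11. ] y [-21.2   4.3  23.2]
52 24 x [-9.8 -9.2 -1.2  8.9  9.5] y [-22.    1.8  21.8]
60 3 x [-2.4 -2.3 -2.  -0.8 -0.6] y [ 7.7 13.4 16.5]
64 5 x [-2.7 -2.5 -1.2  0.4  0.7] y [-3.9 12.9 16. ]
68 6 x [-3.1 -3.  -1.   1.5  2.2] y [ 5.2 12.  15. ]
72 5 x [-4.1 -4.  -3.7 -0.4  0.7] y [-4.5 11.7 15.5]
76 8 x [-4.  -4.  -1.5  0.5  1.1] y [-3.7 11.7 15.2]
80 7 x [-4.1 -4.1 -3.6  0.7  1.4] y [-2.1 12.2 15. ]
84 8 x [-3.9 -3.8 -2.9  2.   2.3] y [-10.4   9.   14.9]
88 7 x [-4.1 -3.9 -0.   2.7  2.9] y [-7.3 13.5 15.4]
92 7 x [-4.3 -4.3 -3.1 -0.6  0.5] y [ 2.  13.8 16. ]
96 10 x [-4.3 -4.3 -2.3  1.1  1.7] y [-2.5 12.2 16.2]
100 5 x [-4.2 -4.  -3.4  1.   1.9] y [-4.  12.4 16.3]
104 7 x [-4.3 -4.1 -2.4 -0.3  0.1] y [12.5 13.9 16.7]
108 5 x [-3.6 -3.1  0.4  1.8  2.1] y [13.2 14.4 17.8]
112 5 x [-5.9 -5.2 -1.5  1.3  2. ] y [13.6 15.8 15.9]
116 11 x [-7.  -5.4 -2.   2.3  4.1] y [ 8.6 16.7 18.8]
bar -125 7 [-19. -11.  -7.]
bar -115 9 [-12.7  -9.9  -7.1]
bar -105 5 [-12.3  -9.6  -7.3]
bar -95 8 [-16.1  -9.7  -7.2]
bar -85 11 [-19.3 -10.9  -7.3]
bar -75 9 [-14.4 -11.3  -7.6]
bar -65 9 [-15.  -10.7  -7. ]
bar -55 10 [-13.5  -9.7  -8. ]
bar -45 10 [-13.   -9.9  -6.8]
bar -35 9 [-12.6 -10.4  -7.1]
bar -25 9 [-18.4 -10.2  -7.4]
bar -15 11 [-12.   -9.9  -6.7]
bar -5 8 [-12.1 -10.   -8.4]
bar 5 11 [-12.8 -10.1  -6.8]
bar 15 11 [-17.  -11.1  -7.9]
bar 25 11 [-12.7 -10.1  -6.6]
bar 35 9 [-15.8  -9.2  -7.7]
bar 45 11 [-12.8 -10.3  -6.7]
bar 55 8 [-16.7 -10.7  -8.8]
bar 65 12 [-12.7 -10.5  -7.7]
bar 75 12 [-12.5 -10.4  -7.1]
bar 85 11 [-12.9 -10.1  -7. ]
bar 95 13 [-14.8 -10.4  -7.2]
bar 105 13 [-12.9 -10.   -6.6]
bar 115 12 [-14.7 -11.1  -8. ]
bar 125 9 [-11.6  -9.6  -7.3]
bar 135 14 [-17.8 -10.5  -6.8]
bar 145 12 [-12.4 -10.2  -7.7]
```

View pics/c11.png

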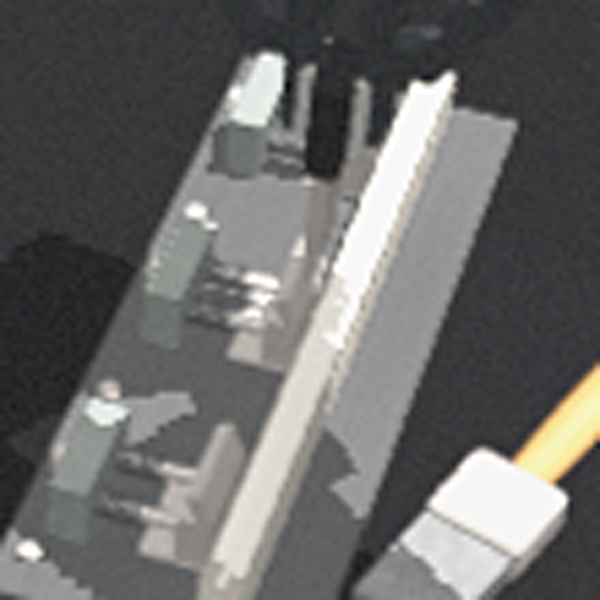

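play_rows(
  motion=[
    [1.0, [0, -0.002, -0.006], 0],
    [1.0, [0, -0.002, -0.012], 0],
    [1.0, [0, -0.002, -0.017], 0],
    [1.0, [0, -0.002, -0.018], 0],
    [1.0, [0, -0.002, -0.019], 0],
  ],
)

```text
time: 11.6
tool_pos: [0.5299, -0.1621, 0.1009]
tool_rot: [0.706, -0.032, 0.707, 0.032]
contact_force: [-1.0, 0.5, 0.3]
gripper_width: 0.153
```

play_rows(
  motion=[
    [1.0, [0, 0, -0.001], 0],
    [1.0, [0, 0, -0.001], 0],
  ],
)

```text
time: 11.8
tool_pos: [0.5299, -0.1623, 0.1005]
tool_rot: [0.706, -0.032, 0.707, 0.032]
contact_force: [-2.5, 1.1, 0.3]
gripper_width: 0.154
```

play_rows(
  motion=[
    [1.0, [0, 0, -0.001], 0],
    [1.0, [0, 0, -0.001], 0],
  ],
)

```text
time: 12.0
tool_pos: [0.5299, -0.1626, 0.0999]
tool_rot: [0.706, -0.032, 0.707, 0.032]
contact_force: [-4.6, 0.4, 5.2]
gripper_width: 0.151
```

play_rows(
  motion=[
    [1.0, [0, 0, -0.0005], 0],
    [1.0, [0, 0, -0.001], 0],
  ],
)

```text
time: 12.2
tool_pos: [0.5299, -0.1627, 0.0993]
tool_rot: [0.706, -0.032, 0.707, 0.032]
contact_force: [-5.9, 1.1, 8.3]
gripper_width: 0.157
```

play_rows(
  motion=[
    [1.0, [0, 0, -0.0005], 0],
    [1.0, [0, 0, -0.001], 0],
  ],
)

```text
time: 12.4
tool_pos: [0.5298, -0.1628, 0.0986]
tool_rot: [0.706, -0.033, 0.707, 0.032]
contact_force: [-7.7, -0.2, 9.1]
gripper_width: 0.154
```

play_rows(
  motion=[
    [1.0, [0, 0, 0.01], 0],
    [1.0, [0, 0, 0.03], 0],
    [1.0, [0.003, -0.037, 0.033], 0],
    [1.0, [0.0065, -0.074, 0.033], 0],
    [1.0, [0.01, -0.1095, 0.033], 0],
  ],
)

```text
time: 12.9
tool_pos: [0.5413, -0.2734, 0.1312]
tool_rot: [0.708, -0.033, 0.705, 0.032]
contact_force: [1.0, 0.2, -0.2]
gripper_width: 0.154
```

play_rows(
  motion=[
    [1.0, [0, 0, -0.01], 0],
    [1.0, [0, 0, -0.01], 0],
  ],
)

```text
time: 13.1
tool_pos: [0.5397, -0.2718, 0.1187]
tool_rot: [0.706, -0.031, 0.707, 0.032]
contact_force: [-0.2, 0.2, -1.6]
gripper_width: 0.159
```

```bash
python3 - <<'E'
from h import *
np.set_printoptions(precision=1,suppress=True,linewidth=180)
p,d=grab('side','s12.png');s=state();print(s['time'],s['tool_pos']*1e3,s['contact_force'],s['ft_torque'])
cv2.imwrite('pics/c12.png',cv2.resize(cv2.imread('pics/s12.png')[140:250,330:440],(600,600),interpolation=2))
C=cloud('side',d)
a=np.radians(5.2);Rm=np.array([[np.cos(a),-np.sin(a)],[np.sin(a),np.cos(a)]])
Q=np.dstack([(C[...,:2]-[.5265,-.1575])@Rm+[0,.11],C[...,2]])*1e3
m=(abs(Q[...,1])<25)&(abs(Q[...,0]-2)<12)&(d>0)
for lo in list(range(48,120,4)):
    k=m&(Q[...,2]>lo)&(Q[...,2]<=lo+4); q=Q[k]
    if k.sum(): print(lo,k.sum(),'x',np.percentile(q[:,0],[2,10,50,90,98]),'y',np.percentile(q[:,1],[2,50,98]))
E
```

```text
13.15 [ 539.7 -271.1  119. ] [-0.3  0.3 -1.7] [-0. -0.  0.]
48 32 x [-9.3 -8.9  6.2 10.4 11.4] y [-19.1   6.1  19.6]
52 22 x [-9.6 -8.7 -1.5  7.5  9.2] y [-18.8   4.4  22.9]
56 1 x [-1.8 -1.8 -1.8 -1.8 -1.8] y [10.8 10.8 10.8]
60 5 x [-2.8 -2.8  0.   1.2  1.5] y [-1.5  7.8 12.7]
64 2 x [-2.  -1.9 -1.5 -1.1 -1.1] y [10.1 11.9 13.8]
68 6 x [-4.  -3.9 -1.5  0.6  1.5] y [-1.2 10.7 14. ]
72 6 x [-4.4 -4.2 -1.   2.2  2.6] y [-7.9  9.7 15.7]
76 8 x [-4.3 -4.2 -3.   0.   0.5] y [ 1.8  9.6 13.9]
80 7 x [-4.5 -3.9 -1.6  1.1  1.8] y [-2.  11.  13.8]
84 6 x [-4.5 -4.3 -3.6 -2.8 -2.5] y [-13.3   3.5   8.8]
88 7 x [-4.7 -4.6 -1.3  1.4  1.9] y [-7.7  8.5 14.4]
92 7 x [-4.3 -4.2 -2.2  0.6  1.8] y [-5.4  9.7 12.4]
96 8 x [-4.3 -4.3 -1.3  2.   2.3] y [ 2.1 11.3 13. ]
100 7 x [-4.7 -4.3 -2.   1.2  2.5] y [-0.8 10.6 12. ]
104 8 x [-4.1 -4.  -1.8  1.   1.3] y [ 4.6  9.  11.6]
108 2 x [-2.4 -2.1 -0.5  1.   1.3] y [ 9.3 10.6 11.9]
112 5 x [-6.7 -5.4 -1.   3.1  4. ] y [ 4.4 13.2 13.8]
116 10 x [-7.3 -5.8 -0.8  2.6  4.2] y [11.6 14.4 16.4]
```

View pics/c12.png

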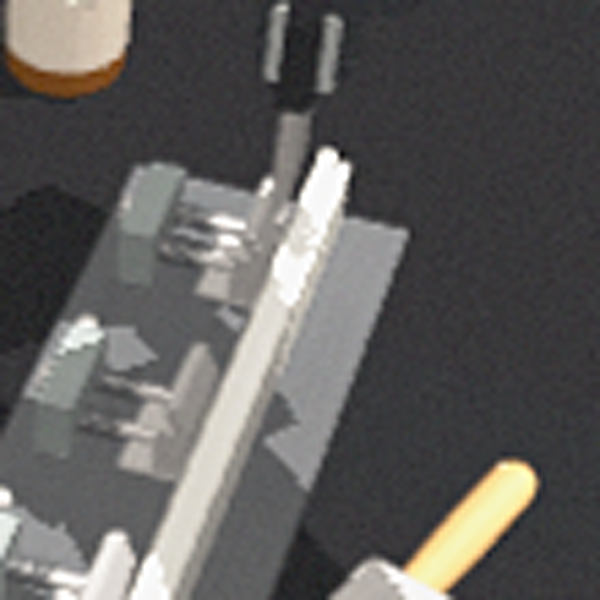

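play_rows(
  motion=[
    [1.0, [0.0005, 0, -0.006], 0],
    [1.0, [0.0005, 0, -0.012], 0],
    [1.0, [0.0005, 0, -0.017], 0],
    [1.0, [0.0005, 0, -0.019], 0],
    [1.0, [0.0005, 0, -0.019], 0],
  ],
)

```text
time: 13.65
tool_pos: [0.5404, -0.2714, 0.1007]
tool_rot: [0.706, -0.032, 0.707, 0.033]
contact_force: [-0.5, -0.1, -1.3]
gripper_width: 0.156
```

play_rows(
  motion=[
    [1.0, [0, 0, -0.001], 0],
    [1.0, [0, 0, -0.002], 0],
  ],
)

```text
time: 13.85
tool_pos: [0.5409, -0.272, 0.0997]
tool_rot: [0.707, -0.032, 0.706, 0.032]
contact_force: [-0.4, 0.2, -1.2]
gripper_width: 0.15
```

play_rows(
  motion=[
    [1.0, [0, 0, -0.001], 0],
    [1.0, [0, 0, -0.002], 0],
  ],
)

```text
time: 14.05
tool_pos: [0.5407, -0.2721, 0.0974]
tool_rot: [0.706, -0.032, 0.706, 0.032]
contact_force: [0.1, 0.8, -0.5]
gripper_width: 0.154
```

play_rows(
  motion=[
    [1.0, [0, 0, -0.001], 0],
    [1.0, [0, 0, -0.003], 0],
  ],
)

```text
time: 14.25
tool_pos: [0.5407, -0.272, 0.0943]
tool_rot: [0.706, -0.032, 0.706, 0.032]
contact_force: [-0.4, 0.4, -0.4]
gripper_width: 0.15
```

Slack so far. Continue to full depth to confirm.

play_rows(
  motion=[
    [1.0, [0, 0, -0.002], 0],
    [1.0, [0, 0, -0.004], 0],
    [1.0, [0, 0, -0.006], 0],
  ],
)

```text
time: 14.55
tool_pos: [0.5406, -0.2718, 0.0881]
tool_rot: [0.706, -0.032, 0.706, 0.032]
contact_force: [-1.3, -0.4, 0.6]
gripper_width: 0.154
```

play_rows(
  motion=[
    [1.0, [0, 0, -0.003], 0],
    [1.0, [0, 0, -0.006], 0],
    [1.0, [0, 0, -0.009], 0],
  ],
)

```text
time: 14.85
tool_pos: [0.5407, -0.2719, 0.079]
tool_rot: [0.706, -0.032, 0.706, 0.032]
contact_force: [-0.0, -0.1, -0.9]
gripper_width: 0.156
```

play_rows(
  motion=[
    [1.0, [0, 0, -0.002], 0],
    [1.0, [0, 0, -0.003], 0],
    [1.0, [0, 0, -0.003], 0],
  ],
)

```text
time: 15.15
tool_pos: [0.5407, -0.2718, 0.076]
tool_rot: [0.706, -0.032, 0.706, 0.032]
contact_force: [0.3, 0.0, -1.4]
gripper_width: 0.156
```

play_rows(
  motion=[
    [1.0, [0, 0, 0.01], 0],
    [1.0, [0, 0, 0.025], 0],
    [1.0, [0, 0, 0.04], 0],
    [1.0, [0, 0, 0.055], 0],
    [1.0, [-0.004, 0.04, 0.055], 0],
  ],
)

```text
time: 15.65
tool_pos: [0.5392, -0.236, 0.1369]
tool_rot: [0.709, -0.033, 0.704, 0.028]
contact_force: [1.2, 1.0, -0.8]
gripper_width: 0.153
```

play_rows(
  motion=[
    [1.0, [-0.004, 0.045, 0], 0],
    [1.0, [-0.008, 0.09, 0], 0],
    [1.0, [-0.012, 0.135, 0], 0],
    [1.0, [-0.0165, 0.17, 0], 0],
    [1.0, [-0.0165, 0.179, 0], 0],
  ],
)

```text
time: 16.15
tool_pos: [0.5198, -0.05, 0.1328]
tool_rot: [0.707, -0.033, 0.706, 0.033]
contact_force: [-0.0, -1.4, -0.2]
gripper_width: 0.156
```

play_rows(
  motion=[
    [1.0, [0, 0, -0.005], 0],
    [1.0, [0, 0, -0.011], 0],
    [1.0, [0, 0, -0.011], 0],
  ],
)

```text
time: 16.45
tool_pos: [0.5196, -0.0539, 0.1192]
tool_rot: [0.706, -0.032, 0.707, 0.032]
contact_force: [0.2, -0.1, -1.3]
gripper_width: 0.156
```

```bash
python3 - <<'E'
from h import *
np.set_printoptions(precision=1,suppress=True,linewidth=180)
p,d=grab('side','s13.png');s=state();print(s['time'],s['tool_pos']*1e3,s['contact_force'],s['ft_torque'])
C=cloud('side',d)
a=np.radians(5.2);Rm=np.array([[np.cos(a),-np.sin(a)],[np.sin(a),np.cos(a)]])
Q=np.dstack([(C[...,:2]-[.5265,-.1575])@Rm-[0,.11],C[...,2]])*1e3
m=(abs(Q[...,1])<25)&(abs(Q[...,0]-2)<12)&(d>0)
for lo in list(range(48,120,4)):
    k=m&(Q[...,2]>lo)&(Q[...,2]<=lo+4); q=Q[k]
    if k.sum(): print(lo,k.sum(),'x',np.percentile(q[:,0],[2,10,50,90,98]),'y',np.percentile(q[:,1],[2,50,98]))
cv2.imwrite('pics/c13.png',cv2.resize(cv2.imread('pics/s13.png')[190:290,310:410],(600,600),interpolation=2))
E
```

```text
16.5 [519.8 -54.  119.5] [ 0.2 -0.7 -1.2] [-0.1  0.   0. ]
48 45 x [-9.7 -9.2  5.1 10.1 10.4] y [-21.1   3.   23.6]
52 33 x [-9.6 -9.   4.4  8.4 10.4] y [-18.6   7.4  22.7]
60 3 x [-2.4 -2.4 -2.  -0.7 -0.4] y [8.7 9.5 9.9]
64 4 x [-3.1 -3.1 -1.7  0.   0.2] y [-6.7  4.2 10.7]
68 6 x [-3.8 -3.2 -0.8  1.5  2.4] y [ 8.9  9.7 11.2]
72 8 x [-4.3 -4.2 -2.6  1.6  2.7] y [-6.7  7.8 10. ]
76 8 x [-4.5 -4.4 -2.   1.8  2.5] y [-12.9   8.5  10.1]
80 10 x [-4.8 -4.6 -4.  -1.  -0.8] y [-13.2   8.    9.9]
84 9 x [-4.5 -4.1 -2.4  1.6  1.9] y [-11.5   8.3  12.7]
88 6 x [-4.5 -4.4 -3.4 -0.   0.1] y [-3.2  8.7 10.6]
92 13 x [-4.5 -4.4 -3.7  0.8  1.6] y [-10.7   3.5  11. ]
96 5 x [-3.6 -2.9 -0.3  1.1  1.8] y [ 9.6 10.6 11.8]
100 10 x [-4.4 -4.3 -0.8  2.1  2.1] y [ 0.5  9.3 11.4]
104 5 x [-3.7 -3.6 -2.1  0.9  2. ] y [ 5.5 10.5 12.7]
108 7 x [-3.5 -3.1 -0.6  1.6  2.1] y [ 8.8  9.5 12.6]
112 2 x [-6.6 -5.8 -2.   1.9  2.7] y [10.8 11.2 11.6]
116 10 x [-7.1 -5.9 -2.6  4.9  5.3] y [ 7.3 13.5 14.5]
```

View pics/c13.png

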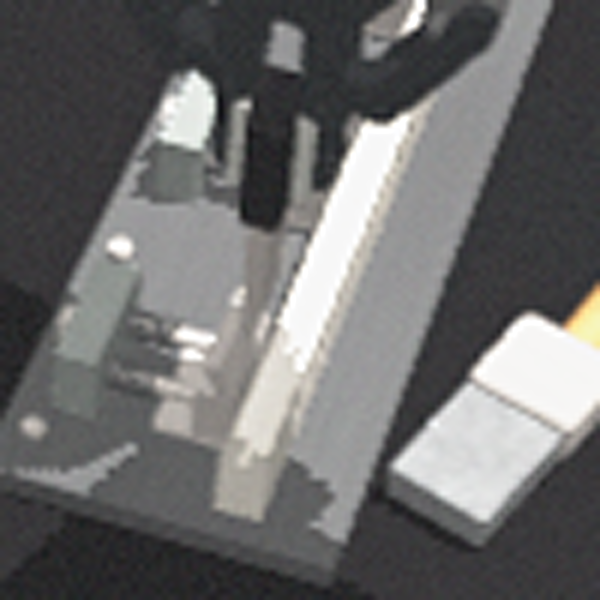

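play_rows(
  motion=[
    [1.0, [0.0005, 0.001, -0.008], 0],
    [1.0, [0.0005, 0.001, -0.016], 0],
    [1.0, [0.0005, 0.001, -0.019], 0],
    [1.0, [0.0005, 0.001, -0.021], 0],
    [1.0, [0.0005, 0.001, -0.023], 0],
  ],
)

```text
time: 17.0
tool_pos: [0.5203, -0.052, 0.0973]
tool_rot: [0.706, -0.032, 0.707, 0.032]
contact_force: [-3.0, -0.6, 1.7]
gripper_width: 0.151
```

play_rows(
  motion=[
    [1.0, [0, 0, -0.002], 0],
    [1.0, [0, 0, -0.004], 0],
    [1.0, [0, 0, -0.006], 0],
    [1.0, [0, 0, -0.008], 0],
    [1.0, [0, 0, -0.01], 0],
  ],
)

```text
time: 17.5
tool_pos: [0.5204, -0.0518, 0.0871]
tool_rot: [0.706, -0.032, 0.707, 0.032]
contact_force: [-5.5, -0.9, 3.6]
gripper_width: 0.154
```

play_rows(
  motion=[
    [1.0, [0, 0, -0.002], 0],
    [1.0, [0, 0, -0.004], 0],
    [1.0, [0, 0, -0.006], 0],
    [1.0, [0, 0, -0.008], 0],
    [1.0, [0, 0, -0.01], 0],
  ],
)

```text
time: 18.0
tool_pos: [0.5206, -0.0519, 0.0771]
tool_rot: [0.706, -0.032, 0.706, 0.032]
contact_force: [-5.4, 0.3, 2.8]
gripper_width: 0.159
```

play_rows(
  motion=[
    [1.0, [-0.0004, 0, -0.001], 0],
    [1.0, [-0.0008, 0, -0.002], 0],
    [1.0, [-0.0008, 0, -0.002], 0],
  ],
)

```text
time: 18.3
tool_pos: [0.5204, -0.0519, 0.0755]
tool_rot: [0.707, -0.032, 0.706, 0.032]
contact_force: [-2.9, -0.4, 3.0]
gripper_width: 0.155
```

play_rows(
  motion=[
    [1.0, [0, 0, -0.001], 0],
    [1.0, [0, 0, -0.001], 0],
  ],
)

```text
time: 18.5
tool_pos: [0.5204, -0.0519, 0.0746]
tool_rot: [0.707, -0.032, 0.706, 0.032]
contact_force: [-2.9, -1.1, 3.4]
gripper_width: 0.16
```

play_rows(
  motion=[
    [1.0, [-0.0003, 0, -0.0005], 0],
    [1.0, [-0.0003, 0, -0.001], 0],
  ],
)

```text
time: 18.7
tool_pos: [0.5204, -0.052, 0.0743]
tool_rot: [0.707, -0.032, 0.706, 0.032]
contact_force: [-3.5, 0.3, 9.2]
gripper_width: 0.154
```

play_rows(
  motion=[
    [1.0, [0, 0, -0.0005], 0],
    [1.0, [0, 0, -0.001], 0],
  ],
)

```text
time: 18.9
tool_pos: [0.5205, -0.052, 0.0743]
tool_rot: [0.707, -0.032, 0.706, 0.032]
contact_force: [-6.4, 1.0, 13.2]
gripper_width: 0.157
```

play_rows(
  motion=[
    [1.0, [0, 0, 0.001], 0],
    [1.0, [0, 0, 0.0015], 0],
    [1.0, [0, 0, 0.0015], 0],
  ],
)

```text
time: 19.2
tool_pos: [0.5203, -0.052, 0.0743]
tool_rot: [0.707, -0.032, 0.706, 0.032]
contact_force: [-1.3, 0.1, 4.9]
gripper_width: 0.151
```

play_rows(
  motion=[
    [0.6, [0, 0, 0], 0],
    [0.5, [0, 0, 0], 0],
    [0.4, [0, 0, 0], 0],
    [0.3, [0, 0, 0], 0],
    [0.2, [0, 0, 0], 0],
  ],
)

```text
time: 19.7
tool_pos: [0.5195, -0.0518, 0.0736]
tool_rot: [0.706, -0.032, 0.706, 0.032]
contact_force: [0.3, 0.9, 0.1]
gripper_width: 0.396
```

```bash
python3 - <<'E'
from h import *
p,d=grab('side','s14.png');s=state();print(s['time'],s['tool_pos']*1e3,s['contact_force'],s['gripper_width'])
cv2.imwrite('pics/c14.png',cv2.resize(cv2.imread('pics/s14.png')[180:290,300:410],(600,600),interpolation=2))
E
```

```text
19.75 [519.55169419 -51.87553522  73.67856271] [-0.32263827 -0.41577785  0.41852504] 0.3996645833166643
```

View pics/c14.png

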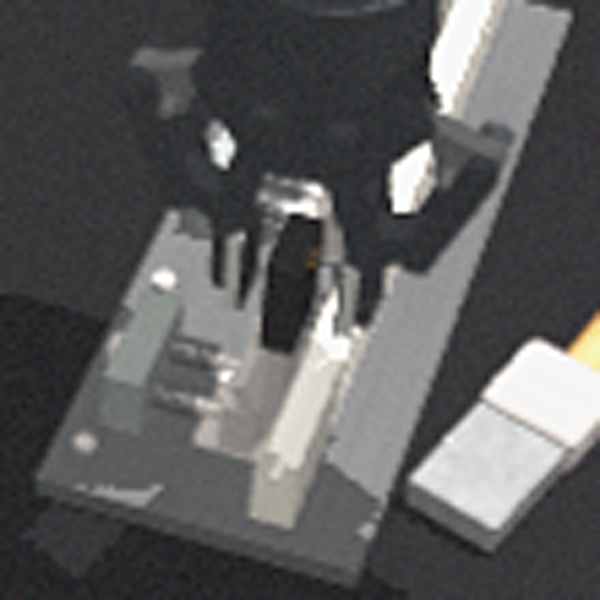

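play_rows(
  motion=[
    [0.2, [0, 0, 0.015], 0],
    [0.2, [0, 0, 0.04], 0],
    [0.2, [0, 0, 0.08], 0],
    [0.2, [0, 0, 0.12], 0],
    [0.2, [0, 0, 0.15], 0],
  ],
)

```text
time: 20.25
tool_pos: [0.5204, -0.052, 0.2282]
tool_rot: [0.708, -0.033, 0.705, 0.032]
contact_force: [0.7, 0.1, 0.6]
gripper_width: 0.399
```

play_rows(
  motion=[
    [0.2, [-0.03, 0.04, 0.01], 0],
    [0.2, [-0.06, 0.08, 0.01], 0],
    [0.2, [-0.09, 0.12, 0.01], 0],
    [0.2, [-0.11, 0.16, 0.01], 0],
    [0.2, [-0.12, 0.2, 0.01], 0],
  ],
)

```text
time: 20.75
tool_pos: [0.3982, 0.1495, 0.2354]
tool_rot: [0.707, -0.032, 0.705, 0.032]
contact_force: [0.6, 0.2, 0.1]
gripper_width: 0.402
```

play_rows(
  motion=[
    [0.2, [0, 0, 0], 0],
    [0.2, [0, 0, 0], 0],
    [0.2, [0, 0, 0], 0],
  ],
)

```text
time: 21.05
tool_pos: [0.4, 0.1475, 0.2345]
tool_rot: [0.707, -0.032, 0.706, 0.032]
contact_force: [-0.1, 0.1, 0.2]
gripper_width: 0.4
```

```bash
python3 - <<'E'
from h import *
np.set_printoptions(precision=1,suppress=True,linewidth=180)
a=np.radians(5.2);Rm=np.array([[np.cos(a),-np.sin(a)],[np.sin(a),np.cos(a)]])
for n in('side','top'):
    p,d=grab(n,n+'15.png');C=cloud(n,d);g=p.astype(int).sum(-1)
    Q=np.dstack([(C[...,:2]-[.5265,-.1575])@Rm-[0,.11],C[...,2]])*1e3
    m=(abs(Q[...,1])<25)&(abs(Q[...,0]-2)<15)&(d>0)
    for lo in list(range(56,104,6)):
        k=m&(Q[...,2]>lo)&(Q[...,2]<=lo+6); q=Q[k]
        if k.sum(): print(n,lo,k.sum(),'x',np.percentile(q[:,0],[2,10,50,90,98]),'y',np.percentile(q[:,1],[2,50,98]),'z',q[:,2].max())
s=state();print(s['time'],s['tool_pos'],s['contact_force'],s['gripper_width'])
A=cv2.imread('pics/side15.png')[180:290,300:410]; b=cv2.imread('pics/top15.png')[200:310,300:410]
cv2.imwrite('pics/c15.png',cv2.hconcat([cv2.resize(A,(400,400),interpolation=2),cv2.resize(b,(400,400),interpolation=2)]))
E
```

```text
side 56 4 x [-1.5 -0.9  1.1  2.9  3.4] y [10.  11.4 13.3] z 61.343501374128344
side 62 3 x [1.3 1.7 3.5 3.8 3.9] y [10.3 11.1 12.3] z 65.37437156007701
side 68 1 x [5.4 5.4 5.4 5.4 5.4] y [13. 13. 13.] z 70.2344704075273
side 74 3 x [2.7 3.1 4.8 5.3 5.5] y [14.4 16.2 16.3] z 77.31954916817111
side 80 1 x [5.5 5.5 5.5 5.5 5.5] y [15. 15. 15.] z 80.90908380507115
top 74 3 x [-3.7 -3.7 -3.6 -0.9 -0.4] y [ 2.4  4.5 16.5] z 78.09713556673249
top 80 3 x [-3.4 -2.6  1.5  3.1  3.5] y [ 7.3 16.8 17. ] z 84.33475737719479
top 86 4 x [-3.9 -3.8 -3.7  5.4  8.5] y [-8.1 10.5 16.2] z 91.93908491038964
top 92 6 x [-3.8 -3.8 -3.6  6.1  6.9] y [-6.7 14.9 17.1] z 97.96999084667591
21.15 [0.4 0.1 0.2] [-0.8 -0.8  0.4] 0.3949734354386533
```

View pics/c15.png

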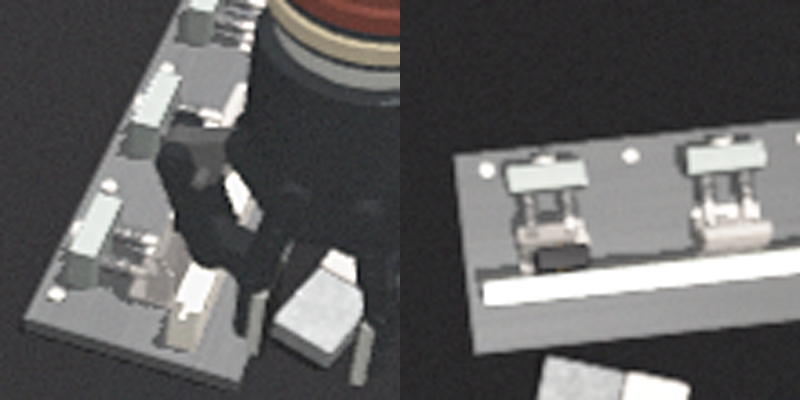

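View pics/side15.png

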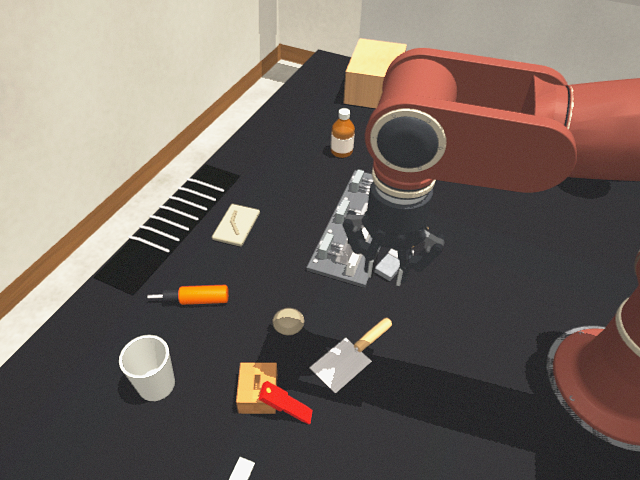

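play_rows(
  motion=[
    [0.2, [0, 0.05, 0.02], 0],
    [0.2, [0, 0.1, 0.04], 0],
    [0.2, [0.0, 0.15, 0.04], 0],
    [0.2, [-0.03, 0.2, 0.04], 0],
    [0.2, [-0.06, 0.24, 0.04], 0],
  ],
)

```text
time: 21.65
tool_pos: [0.3486, 0.3772, 0.2738]
tool_rot: [0.706, -0.031, 0.706, 0.031]
contact_force: [0.4, 0.9, -0.2]
gripper_width: 0.398
```

play_rows(
  motion=[
    [0.2, [0, 0, 0], 0],
    [0.2, [0, 0, 0], 0],
    [0.2, [0, 0, 0], 0],
  ],
)

```text
time: 21.95
tool_pos: [0.3489, 0.3752, 0.2736]
tool_rot: [0.706, -0.032, 0.706, 0.031]
contact_force: [0.6, -1.0, -0.3]
gripper_width: 0.401
```

```bash
python3 - <<'E'
from h import *
np.set_printoptions(precision=1,suppress=True,linewidth=180)
a=np.radians(5.2);Rm=np.array([[np.cos(a),-np.sin(a)],[np.sin(a),np.cos(a)]])
for n in('side','top'):
    p,d=grab(n,n+'16.png');C=cloud(n,d)
    Q=np.dstack([(C[...,:2]-[.5265,-.1575])@Rm-[0,.11],C[...,2]])*1e3
    m=(abs(Q[...,1])<25)&(abs(Q[...,0]-2)<15)&(d>0)
    for lo in list(range(50,116,6)):
        k=m&(Q[...,2]>lo)&(Q[...,2]<=lo+6); q=Q[k]
        if k.sum(): print(n,lo,k.sum(),'x',np.percentile(q[:,0],[2,10,50,90,98]),'y',np.percentile(q[:,1],[2,50,98]),'z',q[:,2].max())
s=state();print(s['time'],s['tool_pos'],s['contact_force'],s['gripper_width'])
A=cv2.imread('pics/side16.png')[180:290,300:410]
b=cv2.imread('pics/s4.png')[360:470,230:340];c=cv2.imread('pics/side15.png')[360:470,230:340]
cv2.imwrite('pics/c16.png',cv2.hconcat([cv2.resize(A,(400,400),interpolation=2),cv2.resize(b,(200,400),interpolation=2),cv2.resize(c,(200,400),interpolation=2)]))
print(cv2.absdiff(b,c).mean())
E
```

```text
top 50 62 x [-9.9 -9.2 -5.8 15.5 16.4] y [-22.9   1.5  23.1] z 55.187956868417025
top 68 1 x [-3.7 -3.7 -3.7 -3.7 -3.7] y [2.3 2.3 2.3] z 73.75128361836252
top 74 2 x [-3.6 -3.3 -1.9 -0.6 -0.3] y [ 4.8 10.8 16.7] z 77.4434672927175
top 80 3 x [-3.7 -3.7 -3.7  0.4  1.3] y [ 7.1  9.3 16.8] z 85.84954558325134
top 86 3 x [-3.4 -2.3  3.3  8.3  9.3] y [-8.5 16.4 17. ] z 88.25214790748576
top 92 7 x [-3.9 -3.9 -3.6  5.9  6.8] y [-6.6 14.1 17. ] z 97.22667148475735
top 104 11 x [-3.9 -3.7  1.8 10.2 10.4] y [-10.3   2.3  16.3] z 109.9812121574717
top 110 92 x [-3.2 -2.3  3.1  8.6  9.7] y [-12.3   1.5  15.9] z 115.72090351517687
22.05 [0.3 0.4 0.3] [-0.2  0.2 -0.5] 0.4028655018475301
16.276776859504132
```

View pics/c16.png

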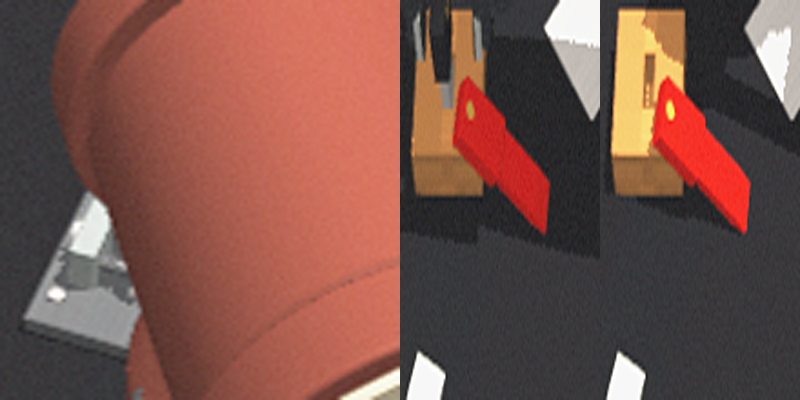

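View pics/side16.png

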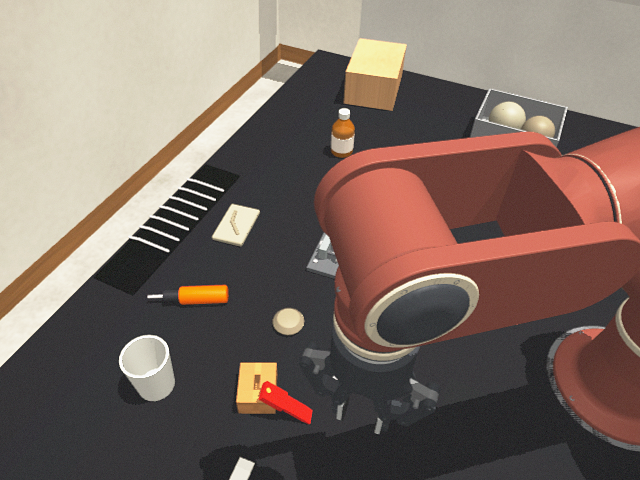

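play_rows(
  motion=[
    [0.2, [-0.025, 0.04, 0], 0],
    [0.2, [-0.05, 0.08, 0], 0],
    [0.2, [-0.075, 0.12, 0], 0.1],
    [0.2, [-0.1, 0.16, 0], 0.2],
    [0.2, [-0.13, 0.2, 0], 0.3],
  ],
)

```text
time: 22.55
tool_pos: [0.2186, 0.5769, 0.2739]
tool_rot: [0.694, -0.138, 0.693, 0.138]
contact_force: [1.1, -0.2, -0.2]
gripper_width: 0.402
```

play_rows(
  motion=[
    [0.2, [0, 0, 0], 0],
    [0.2, [0, 0, 0], 0],
    [0.2, [0, 0, 0], 0],
  ],
)

```text
time: 22.85
tool_pos: [0.2193, 0.5753, 0.2738]
tool_rot: [0.694, -0.137, 0.694, 0.136]
contact_force: [-0.0, -0.1, 0.0]
gripper_width: 0.399
```

```bash
python3 - <<'E'
from h import *
np.set_printoptions(precision=1,suppress=True,linewidth=180)
a=np.radians(5.2);Rm=np.array([[np.cos(a),-np.sin(a)],[np.sin(a),np.cos(a)]])
for n in('side','top'):
    p,d=grab(n,n+'17.png');C=cloud(n,d)
    Q=np.dstack([(C[...,:2]-[.5265,-.1575])@Rm-[0,.11],C[...,2]])*1e3
    m=(abs(Q[...,1])<22)&(abs(Q[...,0]-2)<12)&(d>0)
    for lo in list(range(56,116,8)):
        k=m&(Q[...,2]>lo)&(Q[...,2]<=lo+8); q=Q[k]
        if k.sum(): print(n,lo,k.sum(),'x',np.percentile(q[:,0],[2,10,50,90,98]),'y',np.percentile(q[:,1],[2,50,98]),'z',q[:,2].max())
    k=m&(Q[...,2]>106);print('top z',np.median(Q[k][:,2]))
s=state();print(s['time'],s['tool_pos'],s['contact_force'])
A=cv2.imread('pics/side17.png')[180:290,300:410]
b=cv2.imread('pics/top17.png')
cv2.imwrite('pics/c17.png',cv2.hconcat([cv2.resize(A,(400,400),interpolation=2),cv2.resize(b,(400,400),interpolation=2)]))
E
```

```text
side 56 12 x [-7.  -3.3 -1.5  2.7  3.3] y [-15.1  11.5  13.7] z 63.43198640523594
side 64 9 x [-5.8 -3.8 -0.8  1.7  3.6] y [10.  12.6 14.6] z 70.177067107309
side 72 28 x [-7.  -6.9 -2.8  4.3  5.1] y [-12.2  14.2  16.4] z 79.4054572594793
side 80 25 x [-7.1 -6.9 -4.4  4.7  5.9] y [-10.2  13.9  15.6] z 87.71021152466272
side 88 33 x [-7.2 -6.8 -1.9  4.7  6.4] y [-6.9 14.2 17.2] z 95.81148433955674
side 96 27 x [-7.2 -6.8 -3.9  4.8  5.7] y [-13.6  14.7  17. ] z 103.98960958911054
side 104 39 x [-7.3 -6.8 -2.2  3.7  7. ] y [-8.9 13.5 16.1] z 111.7665065104647
side 112 73 x [-6.7 -5.8 -0.2  5.4  6.2] y [-13.3   1.5  15.3] z 116.09441740684689
top z 112.78873613230135
top 72 3 x [-3.8 -3.8 -3.7 -0.9 -0.4] y [ 2.3  4.7 16.5] z 79.62268867372279
top 80 4 x [-3.9 -3.8 -1.1  2.9  3.4] y [ 7.3 13.1 16.9] z 87.54694190848117
top 88 8 x [-3.8 -3.8 -3.5  7.8  9. ] y [-9.1 14.9 16.9] z 95.34861939859131
top 96 1 x [-3.7 -3.7 -3.7 -3.7 -3.7] y [-4.7 -4.7 -4.7] z 97.04989024918672
top 104 44 x [-3.9 -3.3  2.4  9.2  9.8] y [-12.6   3.4  16.4] z 111.9718413796174
top 112 61 x [-3.2 -2.   3.3  8.6 10. ] y [-11.8   0.   15.6] z 116.44706457778098
top z 112.28983576308855
22.95 [0.2 0.6 0.3] [ 0.1 -1.2 -0. ]
```

View pics/c17.png

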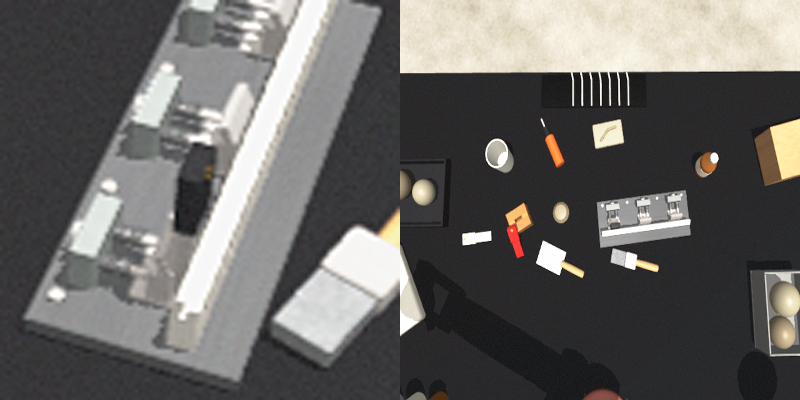

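The feeler stands upright in the left clamp. Its handle top is at about 112.5 mm, where 113 mm means fully home. Nothing else has moved, so I'm handing in.

```bash
python3 -c "
from h import *
print(workorder.job_done(), state()['time'])"
```

```text
the job is handed in; nothing more can be done
the job is handed in; nothing more can be done
```

I drew the black-handled feeler out of its stand and tried it in the left, middle and right clamps in that order. It now stands released in the left clamp, which had the light, steady drag. The job was handed in at about 23 s.

| Clamp | What I felt | Verdict |
|---|---|---|
| Left | Upward force on the tool 2–6 N, fairly steady, nearly to full depth | Light, steady drag |
| Middle | Force climbed to about 9 N while the tip was still at the start of the gap, so I stopped there | Too stiff |
| Right | About 0–1 N to nearly full depth | Slack |

**Left clamp, final insertion:** the blade met the floor at a tool height of 74.3 mm, as calculated. I pressed briefly to 13 N there, then backed off before letting go.

**Last checks:**
- **Seating:** both cameras put the handle top at about 112.5 mm, where 113 mm means fully home. The handle face lies at the same rack x at every height (to about 0.5 mm), so it stands upright.
- **Other things:** the red look-alike leaning on the stand showed no movement between pictures from before the grasp and after the release. The other bystanders look unmoved in the top view. The arm ended well clear, reading near-zero force.

**Disagreements:**
- The two cameras differed by about 3.5 mm in x. I settled this by touching the blade lightly against the bar.
- The feeler, the red look-alike and the white one had each shifted a little between the first picture and the next, before the gripper came near them. I took this as settling.

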